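# Draw out the carton tray and lay its heap out for scanning

### The job

Pull the tray under the parcel scale out all the way to its stop, then spread the heap of four cartons in it into one even layer for scanning: one carton lying flat in each quarter of the tray, with a clear gap of at least 20 mm between them. Leave the tray fully out, and leave the stapler, the roll of labels and the parcel on the scale where they are.

Things in the scene. Friction and masses are not known exactly. Their poses are not given: they have to be found in the camera images.
- unit: fixed grey drawer unit, its top a parcel scale: 230 (x) x 355 (y) x 150 mm high; origin at the centre of its underside. The tray slides out along its -x; the upright front face is 115 mm from the origin. The opening ends 98 mm up; from there to 150 mm the scale's body overhangs the pull: a gripper pointing straight down strikes it, one leaning back 30 to 40 degrees (fingers down and inwards) fits.
- tray (a joint): how far the aluminium tray is pulled out (m): 0 fully home, grows along the unit's -x; starts 0 to 20 mm out. It slides with 4 N of friction plus a little drag, stays where it is left and ends at a hard stop somewhere between 140 and 180 mm, to be felt: there it no longer gives to a firm pull (10 to 20 N).
- tray_mid (a point): middle of the tray's inner floor, on its upper face (12 mm above the bench); axes as the unit's. The inside is 150 mm (x) x 310 mm (y); side and back walls rise 30 mm above the floor, the front panel 36 mm; they are 6 and 8 mm thick. The quarters of the tray meet here, divided by these x and y axes. With the tray fully out the unit's front face is some 60 mm from here (+x).
- pull (a point): grip point of the tray's pull: a black block with upright sides, 26 mm wide (y), 22 mm high, sticking out 50 mm from the middle of the tray's front panel; the point is at mid-width and mid-height (39 mm above the bench), 20 mm in from the block's outer end, 30 mm out from the panel. With the tray home it is 10 mm in front of the unit's front face.
- carton_a_mid (a point): centre of one of four alike closed cardboard cartons, 44 mm (its x) x 60 mm (its y) x 36 mm high (its z), 80 to 160 g. They start piled in the tray two below and two above, the 60 mm sides roughly across the tray (along the unit's y), front and back pair 4 mm apart.
- carton_b_mid (a point): centre of one of four alike closed cardboard cartons, 44 mm (its x) x 60 mm (its y) x 36 mm high (its z), 80 to 160 g. They start piled in the tray two below and two above, the 60 mm sides roughly across the tray (along the unit's y), front and back pair 4 mm apart.
- carton_c_mid (a point): centre of one of four alike closed cardboard cartons, 44 mm (its x) x 60 mm (its y) x 36 mm high (its z), 80 to 160 g. They start piled in the tray two below and two above, the 60 mm sides roughly across the tray (along the unit's y), front and back pair 4 mm apart.
- carton_d_mid (a point): centre of one of four alike closed cardboard cartons, 44 mm (its x) x 60 mm (its y) x 36 mm high (its z), 80 to 160 g. They start piled in the tray two below and two above, the 60 mm sides roughly across the tray (along the unit's y), front and back pair 4 mm apart.
- carton_a: the same carton as carton_a_mid; origin at the centre of its underside, 18 mm below that point
- carton_b: the same carton as carton_b_mid; origin at the centre of its underside, 18 mm below that point
- carton_c: the same carton as carton_c_mid; origin at the centre of its underside, 18 mm below that point
- carton_d: the same carton as carton_d_mid; origin at the centre of its underside, 18 mm below that point
- label_roll: upright roll of white labels, 100 mm across, 60 mm high; loose, to be left alone; origin at the centre of its underside
- stapler: black stapler, 140 x 36 mm, 48 mm high; loose, to be left alone; origin at the centre of its underside
- parcel: flat cardboard parcel, 110 x 150 mm, 45 mm high, lying on the scale on top of the drawer unit; loose, to be left alone; origin at the centre of its underside

How it is judged:
On the way:
1. the tray is out at its stop (value of joint tray above 0.16 m), for 0.2 s.
At the end, for the whole second after the job is handed in: The tray is still out (within 7 mm of its stop); each quarter of the tray holds the centre of one carton; every carton lies on the tray floor, none on another or on end (centre 10 to 26 mm above the floor); all centres are at least 60 mm apart; all is at rest (value of joint tray above 0.158 m and ((x of carton_a_mid in the frame of tray_mid below 0 m and y of carton_a_mid in the frame of tray_mid below 0 m) or (x of carton_b_mid in the frame of tray_mid below 0 m and y of carton_b_mid in the frame of tray_mid below 0 m) or (x of carton_c_mid in the frame of tray_mid below 0 m and y of carton_c_mid in the frame of tray_mid below 0 m) or (x of carton_d_mid in the frame of tray_mid below 0 m and y of carton_d_mid in the frame of tray_mid below 0 m)) and ((x of carton_a_mid in the frame of tray_mid below 0 m and y of carton_a_mid in the frame of tray_mid above 0 m) or (x of carton_b_mid in the frame of tray_mid below 0 m and y of carton_b_mid in the frame of tray_mid above 0 m) or (x of carton_c_mid in the frame of tray_mid below 0 m and y of carton_c_mid in the frame of tray_mid above 0 m) or (x of carton_d_mid in the frame of tray_mid below 0 m and y of carton_d_mid in the frame of tray_mid above 0 m)) and ((x of carton_a_mid in the frame of tray_mid above 0 m and y of carton_a_mid in the frame of tray_mid below 0 m) or (x of carton_b_mid in the frame of tray_mid above 0 m and y of carton_b_mid in the frame of tray_mid below 0 m) or (x of carton_c_mid in the frame of tray_mid above 0 m and y of carton_c_mid in the frame of tray_mid below 0 m) or (x of carton_d_mid in the frame of tray_mid above 0 m and y of carton_d_mid in the frame of tray_mid below 0 m)) and ((x of carton_a_mid in the frame of tray_mid above 0 m and y of carton_a_mid in the frame of tray_mid above 0 m) or (x of carton_b_mid in the frame of tray_mid above 0 m and y of carton_b_mid in the frame of tray_mid above 0 m) or (x of carton_c_mid in the frame of tray_mid above 0 m and y of carton_c_mid in the frame of tray_mid above 0 m) or (x of carton_d_mid in the frame of tray_mid above 0 m and y of carton_d_mid in the frame of tray_mid above 0 m)) and z of carton_a_mid in the frame of tray_mid between 0.01 and 0.026 m and z of carton_b_mid in the frame of tray_mid between 0.01 and 0.026 m and z of carton_c_mid in the frame of tray_mid between 0.01 and 0.026 m and z of carton_d_mid in the frame of tray_mid between 0.01 and 0.026 m and x of carton_a_mid in the frame of tray_mid between -0.078 and 0.078 m and y of carton_a_mid in the frame of tray_mid between -0.158 and 0.158 m and x of carton_b_mid in the frame of tray_mid between -0.078 and 0.078 m and y of carton_b_mid in the frame of tray_mid between -0.158 and 0.158 m and x of carton_c_mid in the frame of tray_mid between -0.078 and 0.078 m and y of carton_c_mid in the frame of tray_mid between -0.158 and 0.158 m and x of carton_d_mid in the frame of tray_mid between -0.078 and 0.078 m and y of carton_d_mid in the frame of tray_mid between -0.158 and 0.158 m and horizontal distance between each of carton_b_mid, carton_c_mid, carton_d_mid and carton_a_mid above 0.06 m and horizontal distance between each of carton_c_mid, carton_d_mid and carton_b_mid above 0.06 m and horizontal distance between carton_d_mid and carton_c_mid above 0.06 m and linear speed of each of carton_a, carton_b, carton_c, carton_d below 0.03 m/s); the robot touches nothing.
It fails at once if the stapler, the roll of labels or the parcel is pushed more than 30 mm from its place (distance of any of label_roll, stapler, parcel from where it was at the start of the episode above 0.03 m).
It also fails if it takes over 72 s, if anything falls off the work surface, if the arm or the gripper's body presses on something with over 40 N, if the wrist force passes 120 N, or if a joint passes its speed limit or range.

### The arm

A 6-joint arm with a two-finger parallel gripper is mounted at the origin on the work surface. World frame = base frame: x ahead of the robot, y to its left, z up, the work surface at z = 0. Lengths are in m, angles in rad, forces in N, time in s.
With the tool pointing down it reaches from about 0.325 to 0.875 m from the base axis. Payload 4.4 kg.
Tool frame: the origin (TCP) lies between the finger pads; the fingertips stand 8 mm ahead of it and the grasp point (between the pads) lies 11 mm behind it; z points along the fingers, y is the direction in which the jaws open and shut (so a half turn about z gives the same grasp; the last joint's range is limited). The gripper opens to 85 mm and grips with 20 to 120 N. Pads are 22 mm wide; open, the fingers measure 114 mm over their backs; the gripper's body (76 mm by 85 mm) begins 54 mm behind the grasp point. The pads swing forward as they close: fully open they stand 13 mm farther back than shut.
Start: joints at [1.101, 0.207, 1.542, -0, 1.393, -0.15], TCP at [0.181, 0.546, 0.209] pointing down, gripper open.
Joint ranges: [-2.73, 2.73], [-0.86, 2.22], [0.23, 2.46], [-1.11, 4.25], [0.08, 2.63], [-2.82, 2.82]. Speed limits (rad/s): [2.79, 2.79, 3.14, 3.14, 3.14, 3.14].

### API

Orientations are given as a unit quaternion [w, x, y, z].
In Python, from plant import status, get_image, sign_off gives the robot as it stands.
- The arm moves only by the tool arm_command, never from a script. Its argument "series" is one flat list of numbers, 7 for each row, row after row: the shift along the tool's x, y, z scaled (see below), then the turn, a rotation vector about the tool's x, y, z scaled (see below), then the opening in per cent of the stroke, from 0 (shut) to 100 (fully open). A call has 1 to 20 rows; each row is the pose to reach, as a shift and turn from the pose commanded when the call began, along the tool's axes at that moment, turning the shorter way round; what a row does not reach only later rows make up. The controller multiplies each number of a shift by 25 cm and each number of a turn by 180 degrees. A row lasts 1/12 s, in which the tool goes at most 41.7 mm and 7.16 degrees, less where a joint would pass 70% of its speed; a pose out of reach is approached as far as the arm can. A call with a number of a shift or a turn outside -1 to 1 is refused whole. A call with a gripper value outside its range is refused whole. The fingers move at their own pace and stop on an object; the grip force is fixed at half the most. Time passes only in rows, so rows that repeat a pose let the fingers close. It gives the time, the measured TCP pose, the force and the opening at its end, in the units of the state.
- status.read_state(): the state, without advancing time (a new reading comes with each control period).
- get_image(name): name is "scene" or "top" or "wrist"; returns a dict with "frame" (480x640x3 uint8, blue, green, red), "fx", "fy", "cx", "cy" (pixels), "distortion" ([k1, k2, p1, p2, k3] as OpenCV has them; the pictures are not rectified), "extrinsics" (4x4, takes a point from world to camera coordinates). Camera axes: x right, y up, looking along -z (the intrinsics and any distortion apply to the point x, -y, -z); pixel columns grow to the right and rows downward; lengths in m; the calibration is good to about 2 mm. A picture is of the moment at which its call begins. There is no depth.
- sign_off(): hands the job in, once; it reports no verdict.
The state is a dict: "clock": time; "joint_positions": joint angles; "dq": joint speeds; "joint_torque": joint torques, N m; "tcp_pos": TCP position; "tool_rot": TCP orientation; "contact_force": force on the tool from outside, world axes, zero at the start; "torque": the same for the moment, N m; "gripper_width": opening from 0.0 (shut) to 1.0 (fully open).
Only numpy, scipy, OpenCV 4.12 (cv2) and the standard library are available. Lean on these libraries where they do the work, as an engineer would, in place of code of your own. Each camera call takes 0.05 s, during which the arm holds its last target.

## Working session

There is one attempt and no reset: what is moved stays moved. The work goes in short steps, Python scripts to look and compute and a tool call to move; the robot and the scene stay as the last step left them, time stands still between calls to the robot, and variables do not carry over. Pictures are saved under pics/ and viewed, and the job is handed in when it is done.

Besides the shell and the picture viewer there is one more tool, called by a JSON object that holds its "method" and its "body". arm_command: Moves the arm, as the interface text tells. Its arguments: {"type":"object","properties":{"series":{"type":"array","items":{"type":"number"}}},"required":["series"]}

```bash
ls; mkdir -p pics
python3 - <<'E'
from plant import status,get_image
import cv2,json
print(status.read_state())
for n in ["scene","top","wrist"]:
    d=get_image(n); cv2.imwrite(f"pics/{n}0.png",d["frame"]); print(n,d["fx"],d["fy"],d["cx"],d["cy"],d["distortion"],d["extrinsics"])
E
```

```text
pics
{'clock': 0.0, 'joint_positions': array([ 1.10050218e+00,  2.07440885e-01,  1.54299343e+00, -3.24994074e-05,
        1.39349159e+00, -1.50499744e-01]), 'dq': array([-9.74473542e-04,  7.43189747e-05,  5.86483967e-04, -9.22075347e-04,
        7.90976030e-04, -8.83765790e-04]), 'joint_torque': array([ 2.93820494e-04, -3.83041978e+01, -2.91595459e+01, -2.74847735e-04,
        1.08861626e-02,  2.26536251e-06]), 'tcp_pos': array([0.18040588, 0.54509568, 0.20769524]), 'tool_rot': array([-3.41102606e-04,  1.59213762e-01,  9.87243444e-01, -1.11575918e-03]), 'contact_force': array([-0.0152235 ,  0.04455049,  0.09577782]), 'torque': array([-0.01395668,  0.05697675,  0.02953047]), 'gripper_width': 1.0035816568141995}
scene 451.4682713852867 451.4682713852867 312.78602789680104 239.74108978803568 [-0.09342624  0.          0.          0.          0.        ] [[-0.94826371 -0.31741362 -0.00667373  0.54601721]
 [ 0.29796212 -0.89701697  0.32646459 -0.16842789]
 [-0.10961076  0.307586    0.94518587 -0.88223645]
 [ 0.          0.          0.          1.        ]]
top 493.23240267208223 493.23240267208223 318.92580234377255 239.49940047558104 [-0.0493403  0.         0.         0.         0.       ] [[-0.01734358 -0.99972021  0.01608423  0.05668042]
 [ 0.99553807 -0.01577425  0.09303293 -0.58322301]
 [-0.09275319  0.01762599  0.99553311 -1.07242663]
 [ 0.          0.          0.          1.        ]]
wrist 353.1577490230015 353.1577490230015 320.2508348839656 237.7988276708498 [-0.00162783  0.          0.          0.          0.        ] [[ 0.31362767  0.94954297 -0.00241399 -0.57314463]
 [-0.90906173  0.29952064 -0.28964489  0.03755733]
 [-0.27430723  0.09303512  0.95713114 -0.37917002]
 [ 0.          0.          0.          1.        ]]
```

View pics/scene0.png

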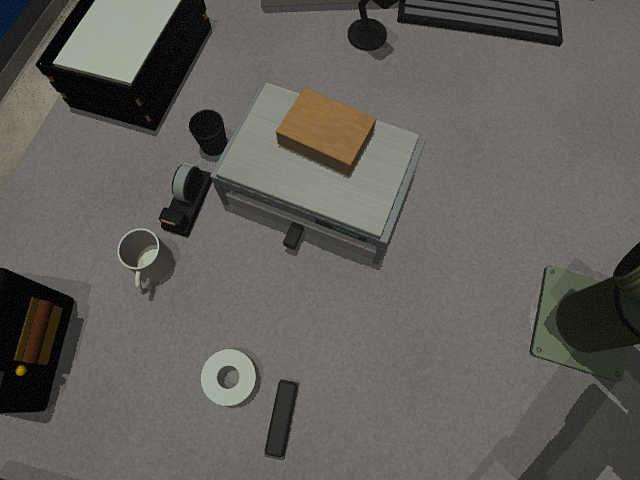

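View pics/top0.png

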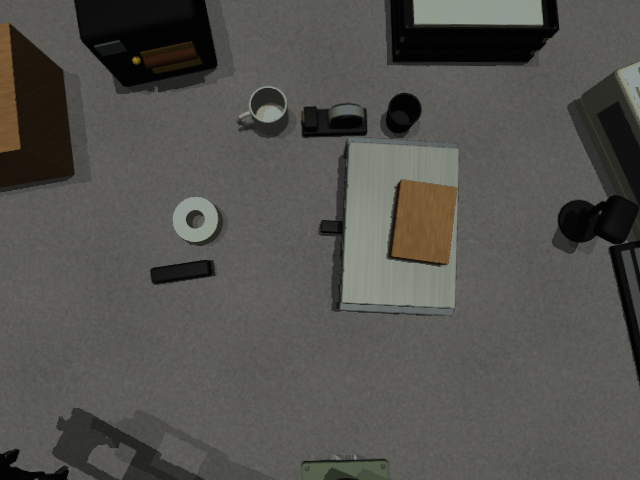

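View pics/wrist0.png

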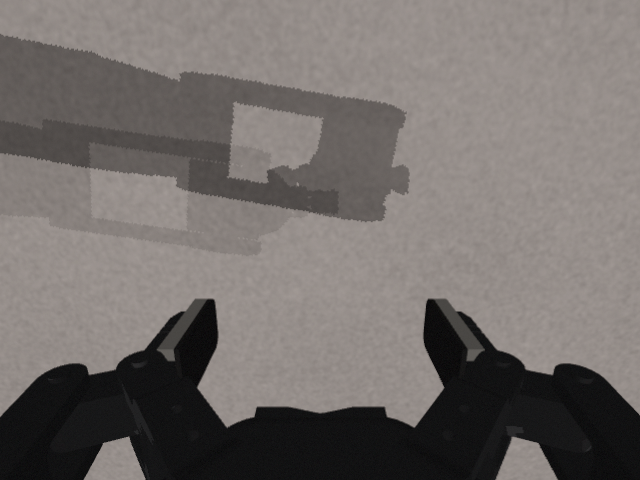

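```bash
cat > h.py <<'E'
import numpy as np,cv2
from plant import status,get_image
from scipy.spatial.transform import Rotation as R
def cam(d):
    K=np.array([[d["fx"],0,d["cx"]],[0,d["fy"],d["cy"]],[0,0,1]]);return K,np.array(d["distortion"]),np.array(d["extrinsics"])
def ray(d,px):
    K,D,E=cam(d)
    u=cv2.undistortPoints(np.array(px,float).reshape(-1,1,2),K,D).reshape(-1,2)
    dc=np.c_[u[:,0],-u[:,1],-np.ones(len(u))]
    Rm=E[:3,:3];o=-Rm.T@E[:3,3]
    return o,dc@Rm
def plane(d,px,z):
    o,v=ray(d,px);return o+v*((z-o[2])/v[:,2])[:,None]
def proj(d,P):
    K,D,E=cam(d);P=np.atleast_2d(P);c=P@E[:3,:3].T+E[:3,3];c=c*[1,-1,-1]
    return cv2.projectPoints(c,np.zeros(3),np.zeros(3),K,D)[0].reshape(-1,2)
def tri(d1,p1,d2,p2):
    A=np.zeros((3,3));b=np.zeros(3)
    for d,p in((d1,p1),(d2,p2)):
        o,v=ray(d,[p]);v=v[0]/np.linalg.norm(v[0]);M=np.eye(3)-np.outer(v,v);A+=M;b+=M@o
    return np.linalg.solve(A,b)
def Rt():
    q=status.read_state()["tool_rot"];return R.from_quat([q[1],q[2],q[3],q[0]])
def crop(f,x0,y0,x1,y1,name,k=1.0,g=1.0):
    c=f[y0:y1,x0:x1];s=min(800/(x1-x0),600/(y1-y0));c=cv2.resize(c,None,fx=s,fy=s,interpolation=cv2.INTER_CUBIC)
    c=(255*(c/255.)**g).clip(0,255).astype('uint8');cv2.imwrite("pics/"+name,c);print(name,"scale",s)
E
python3 - <<'E'
from h import *
f=cv2.imread("pics/top0.png");crop(f,310,130,470,320,"t1.png",g=.6)
f=cv2.imread("pics/scene0.png");crop(f,200,70,440,270,"s1.png",g=.5)
E
```

```text
t1.png scale 3.1578947368421053
s1.png scale 3.0
```

View pics/t1.png

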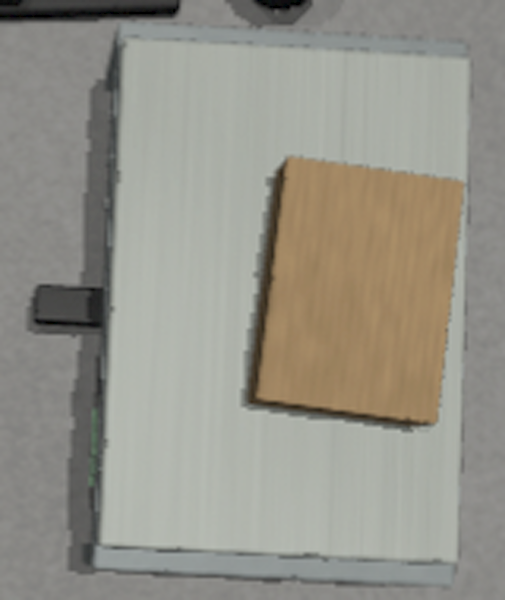

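View pics/s1.png

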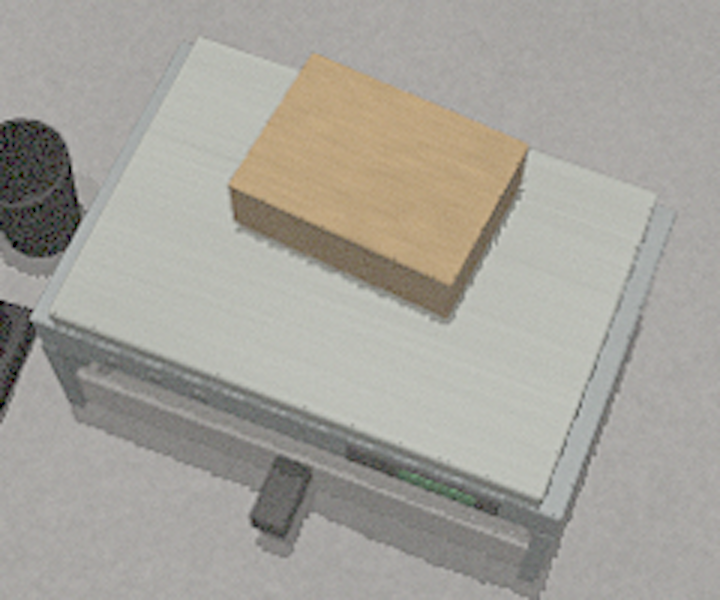

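Run:
```python
from h import *
d=get_image("top");s=get_image("scene")
T=lambda p:(np.array(p)/3.15789+[310,130])
S=lambda p:(np.array(p)/3+[200,70])
c=plane(d,[T(p) for p in[(118,25),(468,42),(453,582),(93,568)]],.148)
print("top corners (frontfar,backfar,backnear,frontnear)\n",c.round(4))
for a,b in((0,3),(1,2)):
    v=c[b]-c[a];print(np.degrees(np.arctan2(v[1],v[0])),np.linalg.norm(v[:2]))
print("from scene",plane(s,[S(p) for p in[(35,318),(558,518),(672,212)]],.148).round(4))
print("pull outer top", plane(d,[T(p) for p in[(37,285),(33,323)]],.05).round(4))
print("scene pull top outer",plane(s,[S(p) for p in[(255,512),(291,523)]],.05).round(4))
# label roll, stapler
print(plane(d,[(195,219)],.06),plane(d,[(152,275),(212,268)],.048))
```

```text
top corners (frontfar,backfar,backnear,frontnear)
 [[ 0.7786 -0.0121  0.148 ]
 [ 0.7654 -0.2384  0.148 ]
 [ 0.4205 -0.2136  0.148 ]
 [ 0.4337  0.0113  0.148 ]]
176.11313681216572 0.3457143544365715
175.87892188430155 0.3457825050851304
from scene [[ 0.7747 -0.008   0.148 ]
 [ 0.4348  0.0162  0.148 ]
 [ 0.4199 -0.2049  0.148 ]]
pull outer top [[0.6241 0.0406 0.05  ]
 [0.5977 0.0438 0.05  ]]
scene pull top outer [[0.6204 0.0386 0.05  ]
 [0.5954 0.0383 0.05  ]]
[[0.62985564 0.3153984  0.06      ]] [[0.51042594 0.41122329 0.048     ]
 [0.52363804 0.28061322 0.048     ]]
```

```bash
cat >> h.py <<'E'
yaw=np.radians(-3.95)
U=np.array([np.cos(yaw),np.sin(yaw),0]);N=np.array([-np.sin(yaw),np.cos(yaw),0])
def leanR(deg):
    a=np.radians(deg);z=-N*np.sin(a)-np.array([0,0,1])*np.cos(a);y=U;x=np.cross(y,z)
    return R.from_matrix(np.c_[x,y,z])
def goal(p,Rg,R0=None,p0=None):
    st=status.read_state();R0=R0 or Rt();p0=st["tcp_pos"] if p0 is None else p0
    s=R0.inv().apply(np.array(p)-p0)/.25;r=(R0.inv()*Rg).as_rotvec()/np.pi
    print("shift",s.round(3),"turn",r.round(3),"rows>=",np.linalg.norm(s)*6,np.linalg.norm(r)*180/7.16)
E
python3 - <<'E'
from h import *
L=leanR(35);z=L.as_matrix()[:,2];g=np.array([.6085,.026,.039])
tc=g+.011*z;pre=tc-.10*z;print(tc,pre)
goal(pre,L);goal(pre,leanR(0))
E
```

```text
[0.60806538 0.01970565 0.02998933] [0.61201651 0.07692704 0.11190453]
shift [-2.228 -1.236  0.387] turn [ 0.128 -0.165  0.406] rows>= 15.460321678188398 11.48110593802386
shift [-2.228 -1.236  0.387] turn [-0.    0.    0.42] rows>= 15.460321678188398 10.56216768424189
```

{"method": "arm_command", "body": {"series": [-1,-0.4,0,0,0,0.2,100,-1,-0.4,0,0,0,0.2,100,-1,-0.4,0,0,0,0.2,100,-1,-0.4,0,0,0,0.2,100,-1,-0.4,0,0,0,0.2,100,-1,-0.4,0,0,0,0.2,100,-1,-0.4,0,0,0,0.2,100]}}

```text
clock: 0.83
tcp_pos: [0.3899, 0.3691, 0.2089]
tool_rot: [0.001, 0.458, 0.889, -0.0]
contact_force: [0.2, 1.2, -0.3]
gripper_width: 1.001
```

Run:
```python
from h import *
L=leanR(35)
print(status.read_state()["joint_positions"])
goal([.612,.077,.2],L);goal([.612,.077,.112],L)
```

```text
[ 0.59808615  0.12565131  1.63515495 -0.00210446  1.38003966 -0.02027177]
shift [-1.467  0.046  0.039] turn [ 0.067 -0.186  0.212] rows>= 8.809503084196429 7.286089746410492
shift [-1.466  0.045  0.391] turn [ 0.067 -0.186  0.212] rows>= 9.109064340306798 7.286089746410492
```

{"method": "arm_command", "body": {"series": [-1,0,0,0.07,-0.19,0.21,100,-1,0,0,0.07,-0.19,0.21,100,-1,0,0,0.07,-0.19,0.21,100,-1,0,0,0.07,-0.19,0.21,100,-1,0,0,0.07,-0.19,0.21,100,-1,0,0,0.07,-0.19,0.21,100,-1,0,0,0.07,-0.19,0.21,100,-1,0,0,0.07,-0.19,0.21,100,-1,0,0,0.07,-0.19,0.21,100]}}

```text
clock: 1.58
tcp_pos: [0.5324, 0.1693, 0.2065]
tool_rot: [0.207, 0.692, 0.653, -0.228]
contact_force: [0.1, 0.7, -0.3]
gripper_width: 0.999
```

Run:
```python
from h import *
L=leanR(35)
print(status.read_state()["joint_positions"])
goal([.612,.077,.112],L)
```

```text
[ 0.4592928   0.43685318  1.38282765 -0.53019076  1.66133431  0.56195936]
shift [-0.063  0.345  0.508] turn [-0.002  0.005  0.004] rows>= 3.701559527040615 0.15497923328639332
```

{"method": "arm_command", "body": {"series": [-0.06,0.34,0.5,0,0.005,0.005,100,-0.06,0.34,0.5,0,0.005,0.005,100,-0.06,0.34,0.5,0,0.005,0.005,100,-0.06,0.34,0.5,0,0.005,0.005,100,-0.06,0.34,0.5,0,0.005,0.005,100]}}

```text
clock: 2.0
tcp_pos: [0.6104, 0.0747, 0.1115]
tool_rot: [0.203, 0.7, 0.648, -0.222]
contact_force: [-0.4, -0.1, -1.1]
gripper_width: 1.002
```

Run:
```python
from h import *
L=leanR(35)
d=get_image("wrist");cv2.imwrite("pics/w1.png",d["frame"])
print(proj(d,[.6085,.026,.039]),proj(d,[.609,.042,.05]))
goal([.6081,.0197,.030],L)
```

```text
[[323.81030937 232.28722208]] [[322.96976123 230.0418897 ]]
shift [0.004 0.01  0.404] turn [-0.002 -0.001 -0.002] rows>= 2.425419201921649 0.0707075189034052
```

View pics/w1.png

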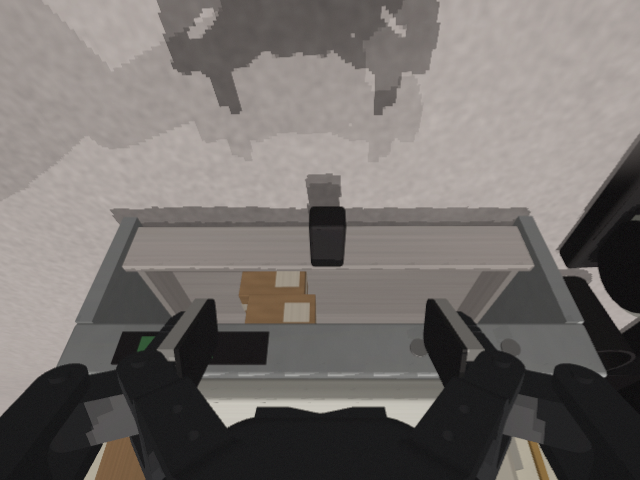

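{"method": "arm_command", "body": {"series": [0,0.02,0.15,0,0,0,100,0,0.02,0.28,0,0,0,60,0,0.02,0.36,0,0,0,50,0,0.02,0.4,0,0,0,50,0,0.02,0.4,0,0,0,50,0,0.02,0.4,0,0,0,0,0,0.02,0.4,0,0,0,0,0,0.02,0.4,0,0,0,0,0,0.02,0.4,0,0,0,0,0,0.02,0.4,0,0,0,0,0,0.02,0.4,0,0,0,0]}}

```text
clock: 2.97
tcp_pos: [0.6143, 0.0227, 0.0361]
tool_rot: [0.206, 0.7, 0.649, -0.217]
contact_force: [-0.9, 2.8, 6.0]
gripper_width: -0.001
```

Run:
```python
from h import *
L=leanR(35)
d=get_image("wrist");cv2.imwrite("pics/w2.png",d["frame"])
p=status.read_state()["tcp_pos"]
for k in (.12,.145,.165): goal(p+N*k,L)
```

```text
shift [ 0.394 -0.002 -0.274] turn [ 0.001 -0.001 -0.002] rows>= 2.88 0.06960319640957974
shift [ 0.476 -0.003 -0.331] turn [ 0.001 -0.001 -0.002] rows>= 3.4800000000000004 0.06960319640957974
shift [ 0.542 -0.003 -0.377] turn [ 0.001 -0.001 -0.002] rows>= 3.960000000000001 0.06960319640957974
```

View pics/w2.png

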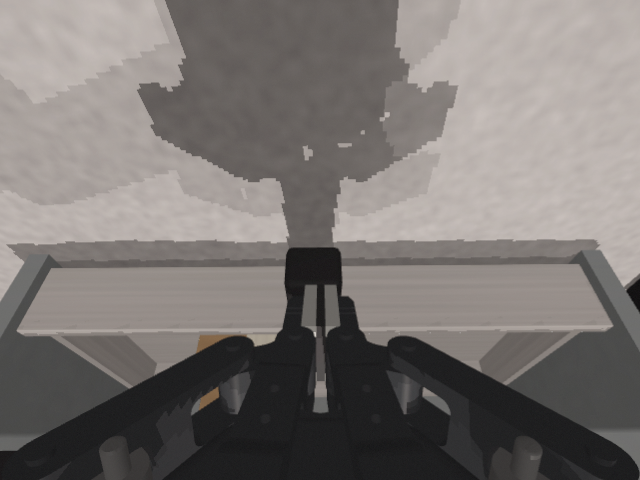

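Run:
```python
from h import *
d=get_image("top");cv2.imwrite("pics/t2.png",d["frame"]);crop(d["frame"],300,180,380,260,"t2c.png",g=.6)
w=get_image("wrist")
st=status.read_state();p=st["tcp_pos"];z=Rt().as_matrix()[:,2]
print(p,st["contact_force"],st["gripper_width"],proj(w,[p,p+.008*z,p-.011*z]))
crop(w["frame"],240,220,400,340,"w2c.png",g=.5)
s=get_image("scene");crop(s["frame"],230,160,400,290,"s2c.png",g=.5)
```

```text
t2c.png scale 7.5
[0.6143453  0.0226974  0.03604084] [-0.40421464  2.18028763  6.32087438] -0.0034834184988343153 [[321.26802648 282.83868823]
 [321.21330384 276.5924146 ]
 [321.35140554 292.35606444]]
w2c.png scale 5.0
s2c.png scale 4.615384615384615
```

View pics/w2c.png

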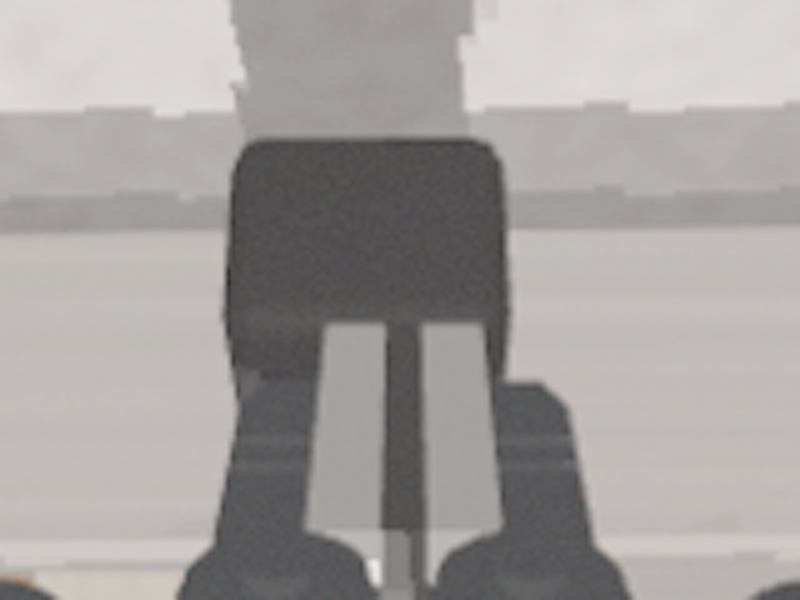

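View pics/s2c.png

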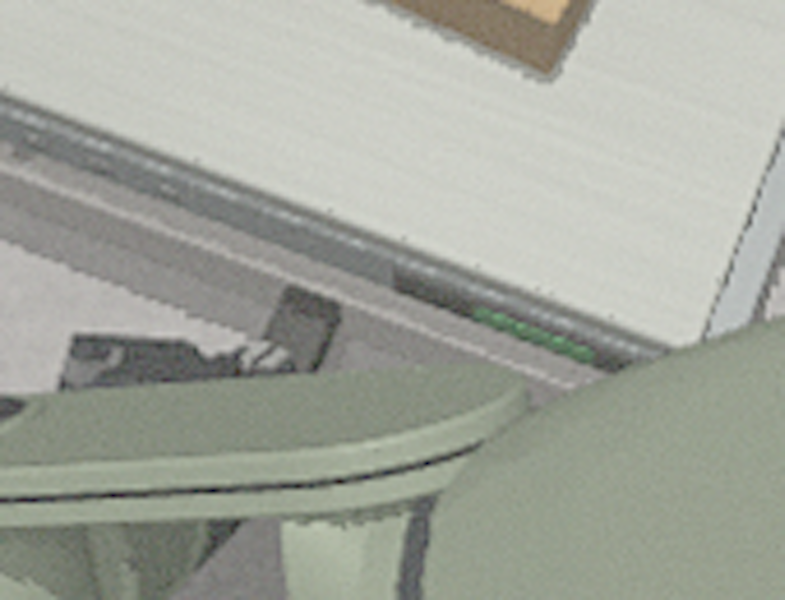

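View pics/t2c.png

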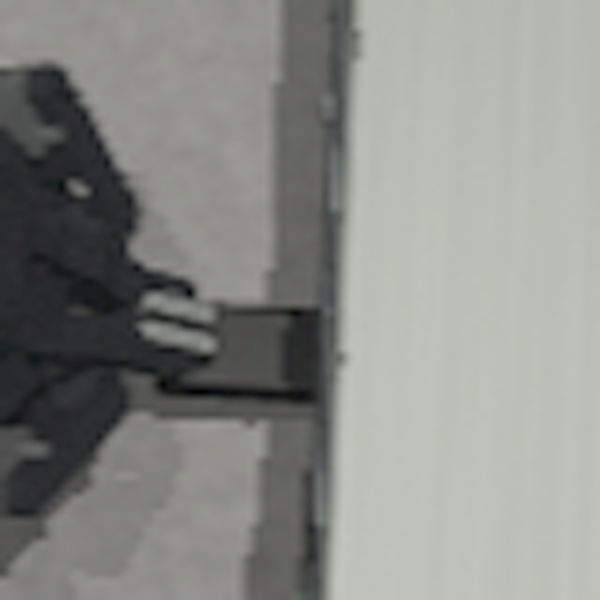

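Run:
```python
from h import *
w=get_image("wrist");t=get_image("top")
c=np.array([.609,.041,0])
P=[c+[0,0,zz]+N*o for zz in(.028,.05) for o in (0,-.05)]
print(proj(w,P).round(0),proj(t,P).round(1))
T=lambda p:(np.array(p)/7.5+[300,180])
W=lambda p:(np.array(p)/5+[240,220])
print("tip tri",tri(t,T((217,330)),w,W((402,322))))
print("tri block outer near corner", tri(t,T((158,383)),w,W((228,150))))
print("panel/rest: ", proj(w,[[.6143,.02,.05]]))
print(proj(t,[status.read_state()["tcp_pos"]]))
```

```text
[[307. 249.]
 [310. 299.]
 [307. 289.]
 [310. 335.]] [[321.4 228.3]
 [343.8 229.5]
 [321.6 227.1]
 [344.5 228.3]]
tip tri [0.6155473  0.02469301 0.03844881]
tri block outer near corner [0.6007136 0.0424714 0.0295887]
panel/rest:  [[321.82218359 310.44419927]]
[[329.72932447 225.33863865]]
```

Run:
```python
from h import *
w=get_image("wrist");K,D,E=cam(w)
p=status.read_state()["tcp_pos"];M=Rt().as_matrix()
for dz in (.008,0,-.011,-.024):
  for dx in (0,.011):
   for dy in (0,.0425):
    q=p+M@[dx,dy,dz]; print(dz,dx,dy,proj(w,q).round(0),(E[:3,:3]@q+E[:3,3]).round(3))
```

```text
0.008 0 0 [[321. 277.]] [ 0.001 -0.02  -0.186]
0.008 0 0.0425 [[402. 277.]] [ 0.043 -0.02  -0.186]
0.008 0.011 0 [[321. 257.]] [ 0.001 -0.01  -0.183]
0.008 0.011 0.0425 [[403. 257.]] [ 0.043 -0.01  -0.183]
0 0 0 [[321. 283.]] [ 0.001 -0.023 -0.179]
0 0 0.0425 [[405. 283.]] [ 0.043 -0.023 -0.179]
0 0.011 0 [[321. 262.]] [ 0.001 -0.012 -0.175]
0 0.011 0.0425 [[407. 262.]] [ 0.043 -0.012 -0.176]
-0.011 0 0 [[321. 292.]] [ 0.001 -0.026 -0.168]
-0.011 0 0.0425 [[411. 292.]] [ 0.043 -0.026 -0.168]
-0.011 0.011 0 [[321. 271.]] [ 0.001 -0.015 -0.165]
-0.011 0.011 0.0425 [[412. 271.]] [ 0.043 -0.015 -0.165]
-0.024 0 0 [[321. 305.]] [ 0.001 -0.03  -0.156]
-0.024 0 0.0425 [[418. 305.]] [ 0.043 -0.03  -0.156]
-0.024 0.011 0 [[321. 282.]] [ 0.001 -0.019 -0.153]
-0.024 0.011 0.0425 [[420. 282.]] [ 0.043 -0.019 -0.153]
```

{"method": "arm_command", "body": {"series": [0,-0.02,-0.12,0,0,0,0,0,-0.02,-0.12,0,0,0,60,0,-0.02,-0.12,0,0,0,60,0,-0.02,-0.12,0,0,0,60,0,-0.02,-0.12,0,0,0,60,0,-0.02,-0.12,0,0,0,60]}}

```text
clock: 3.82
tcp_pos: [0.6078, 0.0385, 0.0571]
tool_rot: [0.204, 0.7, 0.649, -0.22]
contact_force: [-0.6, 0.5, 0.5]
gripper_width: 0.599
```

Run:
```python
from h import *
w=get_image("wrist");crop(w["frame"],160,180,480,420,"w3c.png",g=.5)
goal([.6095,.001,.003],leanR(35))
```

```text
w3c.png scale 2.5
shift [0.002 0.018 0.263] turn [-0.001 -0.001 -0.002] rows>= 1.5806474177703063 0.0532868079834986
```

View pics/w3c.png

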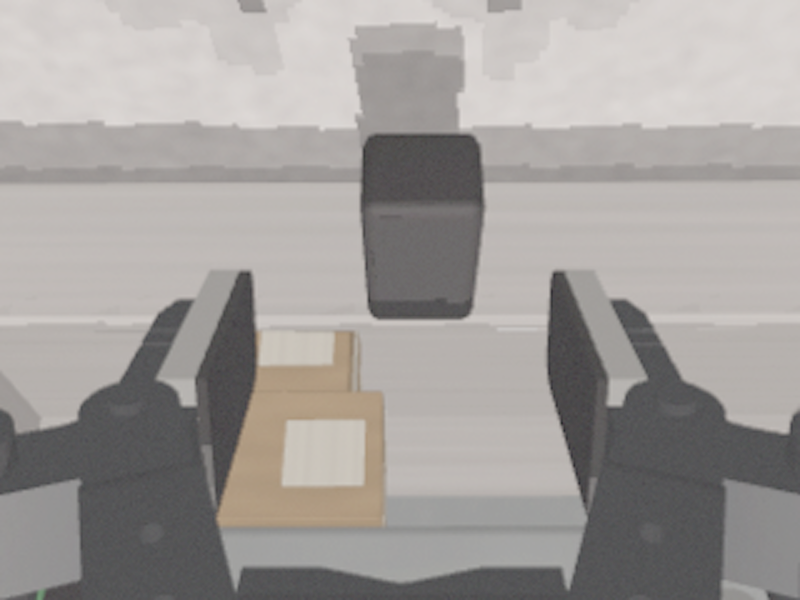

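{"method": "arm_command", "body": {"series": [0,0.02,0.1,0,0,0,60,0,0.02,0.19,0,0,0,60,0,0.02,0.26,0,0,0,60,0,0.02,0.26,0,0,0,60,0,0.02,0.26,0,0,0,0,0,0.02,0.26,0,0,0,0,0,0.02,0.26,0,0,0,0,0,0.02,0.26,0,0,0,0,0,0.02,0.26,0,0,0,0]}}

```text
clock: 4.62
tcp_pos: [0.6095, 0.0019, 0.0055]
tool_rot: [0.204, 0.699, 0.649, -0.22]
contact_force: [-4.6, -1.3, 0.9]
gripper_width: 0.295
```

Run:
```python
from h import *
w=get_image("wrist");crop(w["frame"],160,180,480,420,"w4c.png",g=.5)
p=status.read_state()["tcp_pos"];print(p)
for k in (.12,.145,.165): goal(p+N*k,Rt())
```

```text
w4c.png scale 2.5
[0.60944304 0.00194549 0.00546662]
shift [ 0.394 -0.003 -0.275] turn [0. 0. 0.] rows>= 2.8799999999999994 0.0
shift [ 0.476 -0.004 -0.332] turn [0. 0. 0.] rows>= 3.4799999999999995 0.0
shift [ 0.541 -0.004 -0.378] turn [0. 0. 0.] rows>= 3.96 0.0
```

View pics/w4c.png

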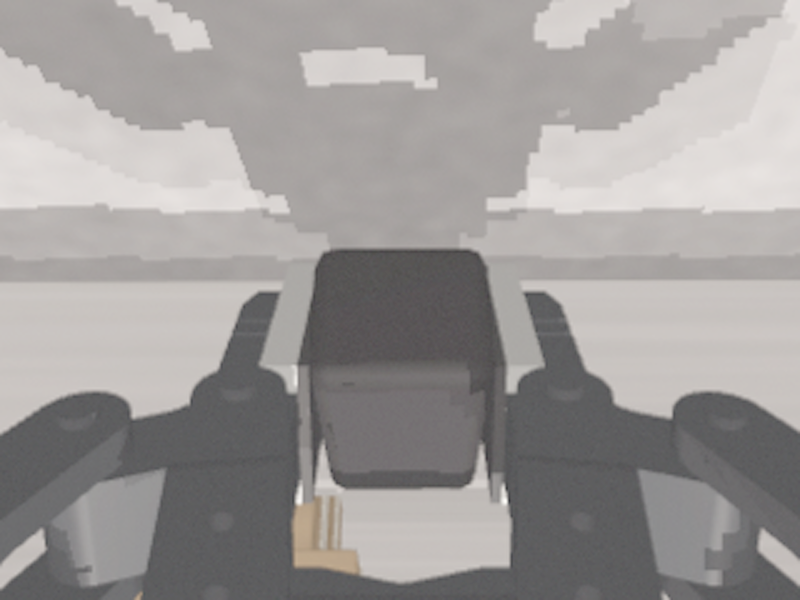

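{"method": "arm_command", "body": {"series": [0.01,0,-0.007,0,0,0,0,0.033,0,-0.023,0,0,0,0,0.066,0,-0.046,0,0,0,0,0.099,0,-0.069,0,0,0,0,0.132,0,-0.092,0,0,0,0,0.165,0,-0.115,0,0,0,0,0.198,0,-0.138,0,0,0,0,0.231,0,-0.161,0,0,0,0,0.264,0,-0.184,0,0,0,0,0.297,-0.002,-0.207,0,0,0,0,0.33,-0.002,-0.23,0,0,0,0,0.363,-0.002,-0.253,0,0,0,0,0.396,-0.003,-0.276,0,0,0,0,0.415,-0.003,-0.29,0,0,0,0,0.415,-0.003,-0.29,0,0,0,0]}}

```text
clock: 5.92
tcp_pos: [0.6183, 0.1298, 0.0055]
tool_rot: [0.204, 0.699, 0.649, -0.219]
contact_force: [-5.8, 2.6, 1.1]
gripper_width: 0.293
```

Run:
```python
from h import *
w=get_image("wrist");cv2.imwrite("pics/w5.png",w["frame"])
p=status.read_state();print(p)
for k in (.02,.03,.05): goal(p["tcp_pos"]+N*k,Rt())
```

```text
{'clock': 5.9667, 'joint_positions': array([ 0.34955895,  0.76655953,  1.31699876, -0.5595733 ,  1.37109162,
        0.62630925]), 'dq': array([-0.00076045, -0.00355566,  0.00377067,  0.00675306, -0.0060285 ,
       -0.00284998]), 'joint_torque': array([ -2.5936427 , -53.91565561, -25.10710895,  -3.1588646 ,
         0.16867882,   0.17025298]), 'tcp_pos': array([0.61835404, 0.12976266, 0.00547046]), 'tool_rot': array([ 0.20353255,  0.69942556,  0.64913108, -0.21910552]), 'contact_force': array([-5.63511318,  3.65585185,  1.02226644]), 'torque': array([ 0.4669116 ,  0.86882443, -0.4351314 ]), 'gripper_width': 0.2899513610272327}
shift [ 0.066 -0.    -0.046] turn [0. 0. 0.] rows>= 0.48 0.0
shift [ 0.099 -0.001 -0.068] turn [0. 0. 0.] rows>= 0.7200000000000002 0.0
shift [ 0.164 -0.001 -0.114] turn [0. 0. 0.] rows>= 1.2000000000000002 0.0
```

View pics/w5.png

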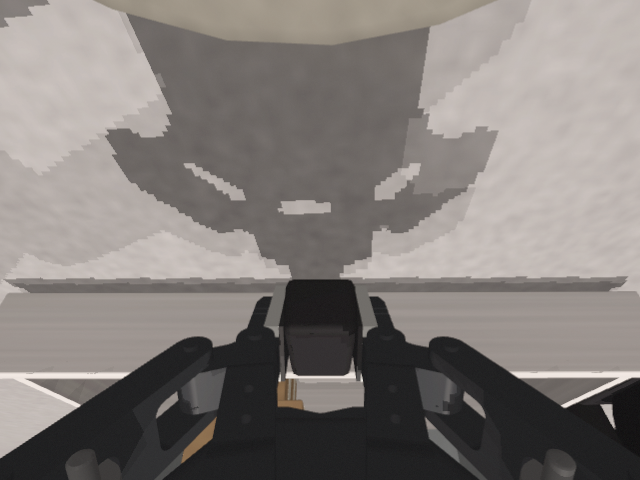

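{"method": "arm_command", "body": {"series": [0.013,0,-0.009,0,0,0,0,0.026,0,-0.018,0,0,0,0,0.039,0,-0.027,0,0,0,0,0.052,0,-0.036,0,0,0,0,0.065,0,-0.045,0,0,0,0,0.065,0,-0.045,0,0,0,0]}}

```text
clock: 6.47
tcp_pos: [0.6196, 0.148, 0.0055]
tool_rot: [0.204, 0.699, 0.649, -0.22]
contact_force: [-5.7, -0.9, 1.0]
gripper_width: 0.297
```

{"method": "arm_command", "body": {"series": [0.013,0,-0.009,0,0,0,0,0.026,0,-0.018,0,0,0,0,0.039,0,-0.027,0,0,0,0,0.052,0,-0.036,0,0,0,0,0.065,0,-0.045,0,0,0,0,0.065,0,-0.045,0,0,0,0]}}

```text
clock: 6.97
tcp_pos: [0.6194, 0.1522, 0.0061]
tool_rot: [0.21, 0.697, 0.645, -0.232]
contact_force: [-5.0, -39.2, -0.1]
gripper_width: 0.294
```

Run:
```python
from h import *
w=get_image("top");cv2.imwrite("pics/t6.png",w["frame"])
p=status.read_state();print(p["contact_force"],p["tcp_pos"])
```

```text
[ -5.33529834 -38.92257207  -1.07762227] [0.61943335 0.15219382 0.00616517]
```

View pics/t6.png

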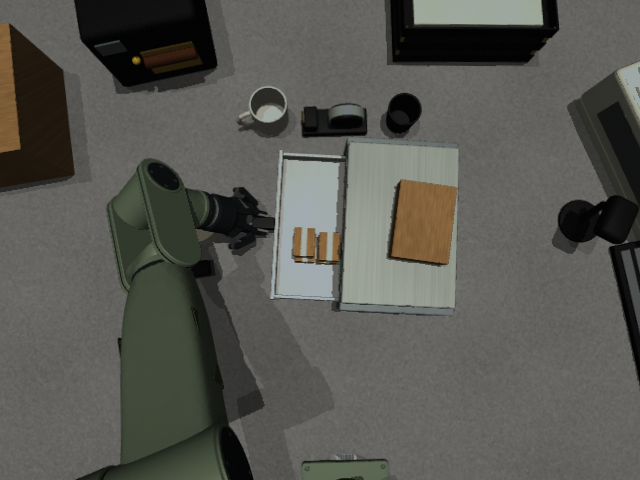

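{"method": "arm_command", "body": {"series": [-0.025,0,0.018,0,0,0,0,-0.042,0,0.03,0,0,0,0,-0.042,0,0.03,0,0,0,60,-0.042,0,0.03,0,0,0,60,-0.042,0,0.03,0,0,0,60,-0.042,0,0.03,0,0,0,60]}}

```text
clock: 7.52
tcp_pos: [0.6227, 0.1555, 0.0056]
tool_rot: [0.205, 0.7, 0.649, -0.218]
contact_force: [0.7, -1.0, 0.0]
gripper_width: 0.599
```

{"method": "arm_command", "body": {"series": [-0.05,0,-0.07,0,0,0,60,-0.12,0,-0.17,0,0,0,60,-0.23,0,-0.33,0,0,0,60,-0.34,0,-0.49,0,0,0,100,-0.46,0,-0.66,0,0,0,100,-0.46,0,-0.66,0,0,0,100]}}

```text
clock: 8.02
tcp_pos: [0.6235, 0.1557, 0.2125]
tool_rot: [0.207, 0.7, 0.648, -0.215]
contact_force: [0.5, -0.4, 0.4]
gripper_width: 0.983
```

Run:
```python
from h import *
w=get_image("top");cv2.imwrite("pics/t7.png",w["frame"]);crop(w["frame"],260,130,360,310,"t7c.png",g=.6)
s=get_image("scene");crop(s["frame"],170,130,430,330,"s7c.png",g=.5)
w=get_image("wrist");cv2.imwrite("pics/w7.png",w["frame"])
p=status.read_state();print(p["contact_force"],p["tcp_pos"])
```

```text
t7c.png scale 3.3333333333333335
s7c.png scale 3.0
[ 0.54729536 -1.10955003 -0.17114451] [0.62343405 0.15589195 0.21039043]
```

View pics/t7c.png

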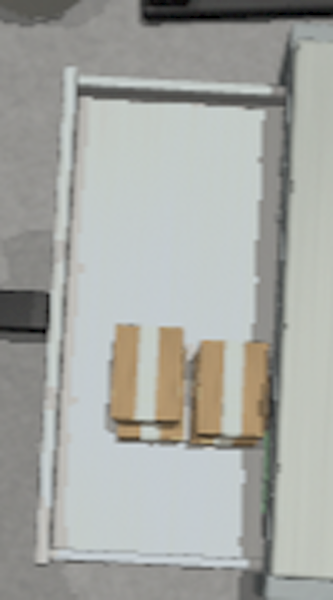

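View pics/s7c.png

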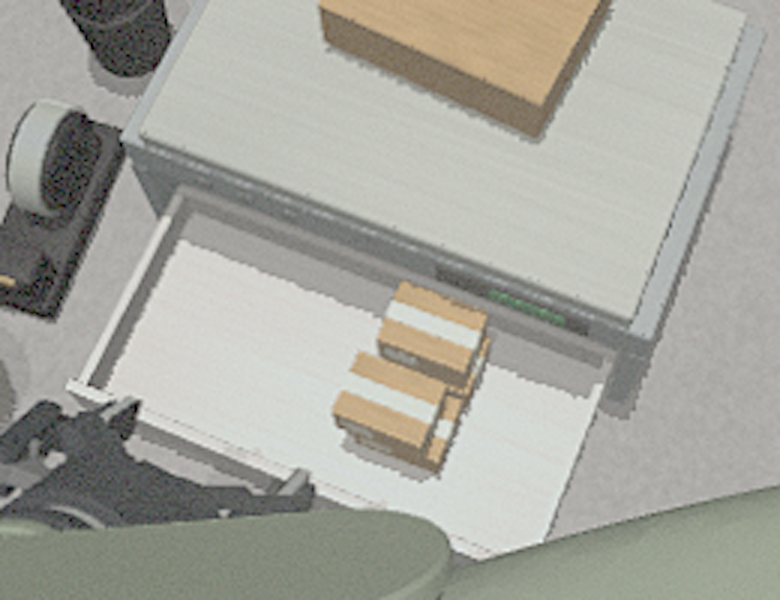

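View pics/w7.png

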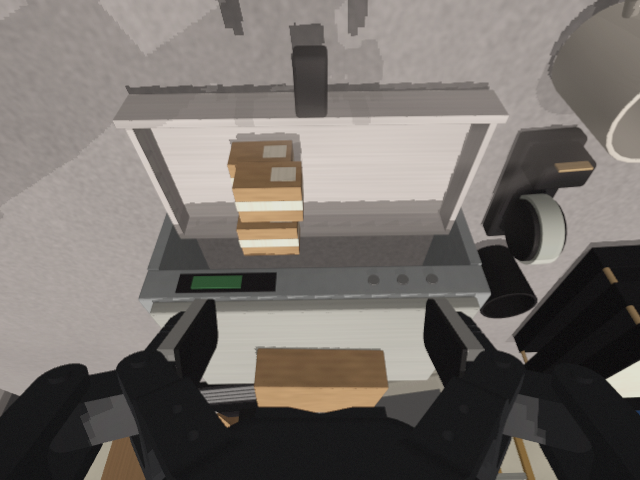

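```bash
cat >> h.py <<'E'
def rect(P):
    P=np.array(P);c=P.mean(0);a=(P[2]-P[1]+P[3]-P[0])/2;return c,a
E
python3 - <<'E'
from h import *
t=get_image("top");w=get_image("wrist");cv2.imwrite("pics/t8.png",t["frame"])
T=lambda p:np.array(p)/3.33333+[260,130]
A=plane(t,[T(p) for p in [(67,67),(38,563)]],.048);print("panel outer corners",A.round(4),np.linalg.norm(A[0]-A[1]))
m=A.mean(0)
v=A[0]-A[1];print("yaw",np.degrees(np.arctan2(v[1],v[0])))
mid=m-N*.083;mid[2]=.012;print("traymid",mid)
for nm,q in (("frontU",[(116,324),(184,327),(180,423),(110,419)]),("backU",[(199,341),(268,343),(266,440),(194,435)])):
    P=plane(t,[T(p) for p in q],.084);c=P.mean(0);a=(P[0]-P[3]+P[1]-P[2])/2
    print(nm,P.round(4).tolist(),c.round(4),"local",((c-mid)@-N).round(4),((c-mid)@U).round(4),"long axis deg",np.degrees(np.arctan2(a[1],a[0])),np.linalg.norm(a),np.linalg.norm(P[0]-P[1]))
f=t["frame"];print(f.shape)
cv2.imwrite("pics/t9.png",f);crop(f,280,210,350,275,"t9c.png",g=.6)
crop(w["frame"],200,110,340,270,"w9c.png",g=.6)
E
```

```text
panel outer corners [[0.7832 0.1303 0.048 ]
 [0.4549 0.1523 0.048 ]] 0.3290149700925213
yaw -3.833374136732307
traymid [0.61330271 0.05846247 0.012     ]
frontU [[0.6057, 0.0986, 0.084], [0.6031, 0.0555, 0.084], [0.5421, 0.059, 0.084], [0.5454, 0.1031, 0.084]] [0.5741 0.0791 0.084 ] local -0.0178 -0.0406 long axis deg -3.8214128347727394 0.06076776494705339 0.04319653237438318
backU [[0.594, 0.0461, 0.084], [0.5921, 0.0023, 0.084], [0.5305, 0.0049, 0.084], [0.5344, 0.0503, 0.084]] [0.5627 0.0259 0.084 ] local 0.036 -0.0482 long axis deg -3.2013542307380267 0.06067465887686252 0.0438287141573874
(480, 640, 3)
t9c.png scale 9.23076923076923
w9c.png scale 3.75
```

View pics/t9c.png

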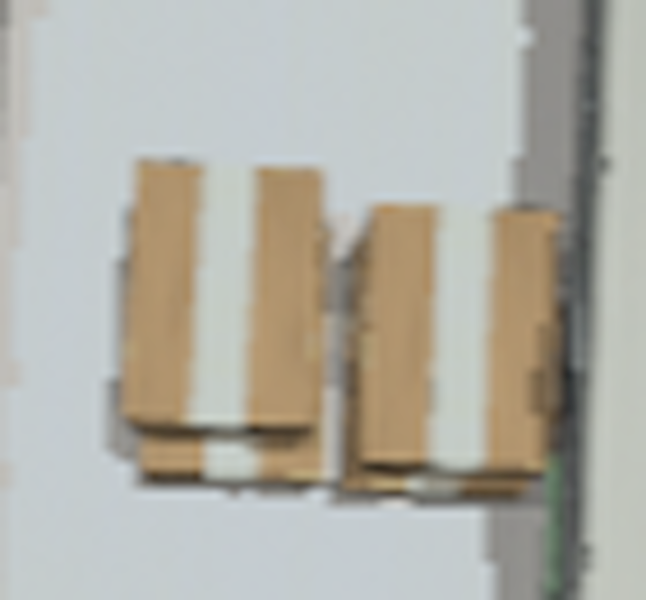

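View pics/w9c.png

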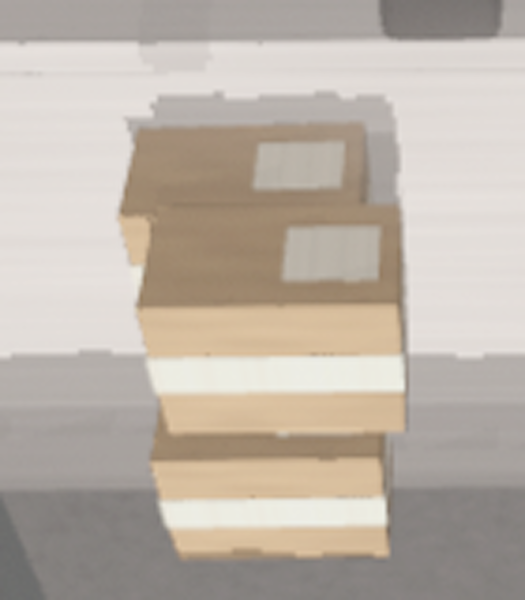

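```bash
cat >> h.py <<'E'
MID=np.array([.6125,.0598,.012])
def tcp(G,deg,back=0,off=.053):
    L=leanR(deg);return np.array(G)+(off-back)*L.as_matrix()[:,2],L
def loc(x,y,z): # local tray coords -> world, z world
    p=MID-N*x+U*y;p[2]=z;return p
E
python3 - <<'E'
from h import *
t=get_image("top")
C=lambda p:np.array(p)/9.23077+[280,210]
P=plane(t,[C(p) for p in [(140,478),(325,480),(345,490),(525,492)]],.048);print(P.round(4))
for p in P: print("local",(p-MID)@-N,(p-MID)@U)
p,L=tcp([.574,.079,.072],10,back=.08);goal(p,L);print(p)
E
```

```text
[[0.5343 0.0999 0.048 ]
 [0.5331 0.0563 0.048 ]
 [0.5306 0.0516 0.048 ]
 [0.5295 0.0092 0.048 ]]
local -0.03459986214402616 -0.08082091381583055
local 0.008951946967035506 -0.07900497248884941
local 0.013782464538797022 -0.08111253875438217
local 0.05620417124212481 -0.07936654412958437
shift [-0.001 -0.162  0.516] turn [-0.001  0.138 -0.001] rows>= 3.2434051586273416 3.479424691655625
[0.57432297 0.08367736 0.09858981]
```

{"method": "arm_command", "body": {"series": [0,-0.16,0.2,0,0.138,0,100,0,-0.16,0.4,0,0.138,0,100,0,-0.16,0.51,0,0.138,0,100,0,-0.16,0.51,0,0.138,0,100,0,-0.16,0.51,0,0.138,0,100,0,-0.16,0.51,0,0.138,0,100]}}

```text
clock: 8.82
tcp_pos: [0.5739, 0.0831, 0.0987]
tool_rot: [0.059, 0.731, 0.676, -0.066]
contact_force: [-0.1, 0.3, -0.2]
gripper_width: 1.002
```

Run:
```python
from h import *
w=get_image("wrist");crop(w["frame"],0,0,640,480,"w10.png",g=.6)
p,L=tcp([.574,.079,.072],10);goal(p,L)
```

```text
w10.png scale 1.25
shift [-0.002 -0.004  0.327] turn [-0.     0.    -0.002] rows>= 1.9608332098090702 0.055285489940763106
```

View pics/w10.png

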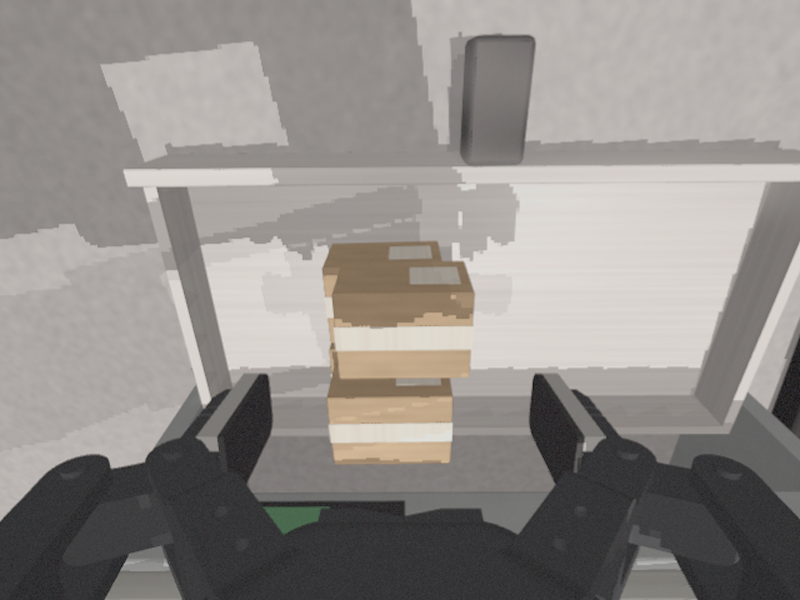

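{"method": "arm_command", "body": {"series": [0,0,0.12,0,0,0,100,0,0,0.22,0,0,0,100,0,0,0.3,0,0,0,100,0,0,0.325,0,0,0,100,0,0,0.325,0,0,0,100]}}

```text
clock: 9.28
tcp_pos: [0.5741, 0.0721, 0.0194]
tool_rot: [0.059, 0.729, 0.678, -0.065]
contact_force: [-1.3, 0.5, -0.0]
gripper_width: 1.005
```

Run:
```python
from h import *
w=get_image("wrist");crop(w["frame"],0,0,640,480,"w11.png",g=.6)
```

```text
w11.png scale 1.25
```

View pics/w11.png

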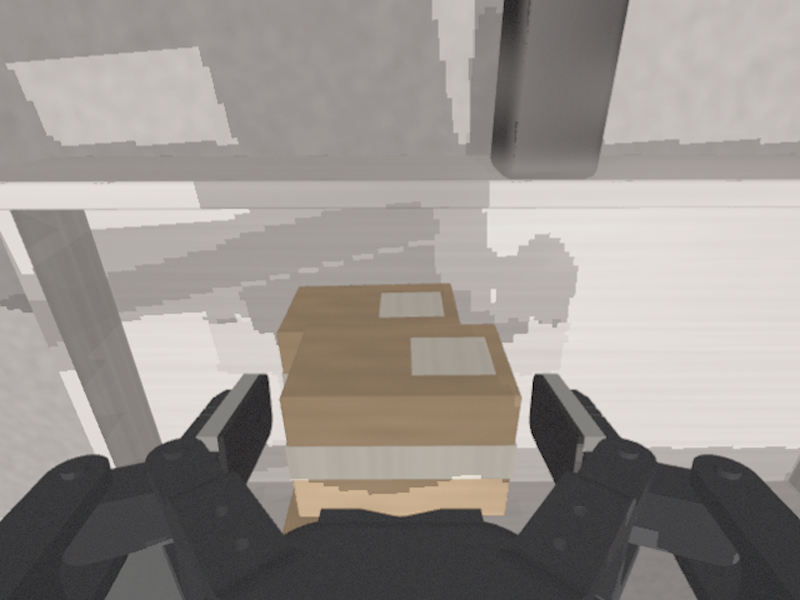

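{"method": "arm_command", "body": {"series": [0,0,0,0,0,0,0,0,0,0,0,0,0,0,0,0,0,0,0,0,0,0,0,0,0,0,0,0,0,0,0,0,0,0,0,0,0,-0.04,0,0,0,0,0,0,-0.12,0,0,0,0,0,0,-0.24,0,0,0,0,0,0,-0.3,0,0,0,0,0,0,-0.3,0,0,0,0]}}

```text
clock: 10.17
tcp_pos: [0.5793, 0.0844, 0.1]
tool_rot: [0.063, 0.73, 0.678, -0.06]
contact_force: [0.7, 0.3, -0.4]
gripper_width: 0.694
```

Run:
```python
from h import *
w=get_image("wrist");crop(w["frame"],0,0,640,480,"w12.png",g=.6)
# place: pick tcp was (.574,.072,.0194) for carton centre (.5745,.079,.066)
off=np.array([.5741,.0713,.0194])-np.array([.5741,.0791,.066])
p=loc(-.0385,.0775,.0305)+off;print(p);L=leanR(10)
goal(p,L);goal(p+[0,0,.06],L)
```

```text
w12.png scale 1.25
[ 0.69246801  0.08506989 -0.0161    ]
shift [0.117 0.454 0.444] turn [ 0.002 -0.    -0.002] rows>= 3.876228622310001 0.07162024515106692
shift [0.076 0.456 0.208] turn [ 0.002 -0.    -0.002] rows>= 3.040463496721082 0.07162024515106692
```

View pics/w12.png

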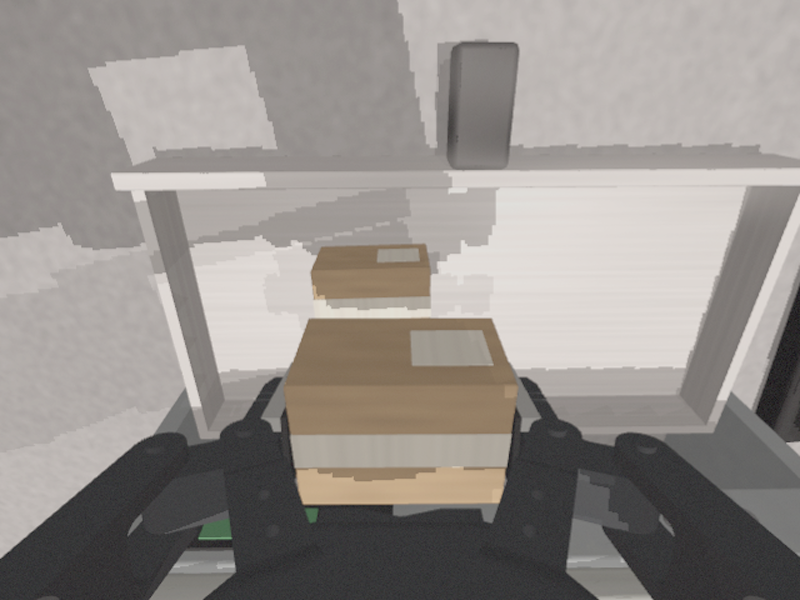

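{"method": "arm_command", "body": {"series": [0.02,0.12,0,0,0,0,0,0.04,0.28,0.05,0,0,0,0,0.076,0.42,0.15,0,0,0,0,0.076,0.45,0.2,0,0,0,0,0.09,0.45,0.27,0,0,0,0,0.1,0.45,0.34,0,0,0,0,0.11,0.45,0.39,0,0,0,0,0.115,0.45,0.42,0,0,0,0,0.117,0.45,0.437,0,0,0,0,0.117,0.45,0.437,0,0,0,0]}}

```text
clock: 11.05
tcp_pos: [0.6872, 0.0845, -0.0129]
tool_rot: [0.059, 0.73, 0.677, -0.066]
contact_force: [-11.8, -0.8, 22.2]
gripper_width: 0.696
```

Run:
```python
from h import *
w=get_image("wrist");crop(w["frame"],0,0,640,480,"w13.png",g=.6)
print(status.read_state()["contact_force"])
```

```text
w13.png scale 1.25
[-12.64326877  -0.04633908  22.86783241]
```

View pics/w13.png

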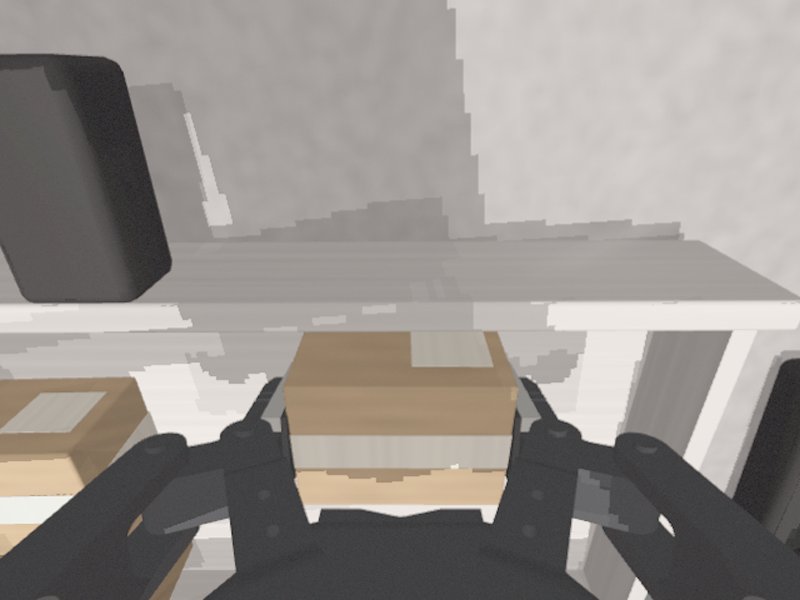

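{"method": "arm_command", "body": {"series": [0,0,-0.012,0,0,0,0,0,0,-0.012,0,0,0,100,0,0,-0.012,0,0,0,100,0,0,-0.012,0,0,0,100,0,0,-0.08,0,0,0,100,0,0,-0.2,0,0,0,100,0,0,-0.36,0,0,0,100,0,0,-0.5,0,0,0,100,0,0,-0.6,0,0,0,100,0,0,-0.6,0,0,0,100]}}

```text
clock: 11.93
tcp_pos: [0.6956, 0.1125, 0.1383]
tool_rot: [0.064, 0.73, 0.678, -0.058]
contact_force: [1.1, 0.2, 1.4]
gripper_width: 1.004
```

Run:
```python
from h import *
w=get_image("wrist");crop(w["frame"],0,0,640,480,"w14.png",g=.6)
t=get_image("top");crop(t["frame"],260,130,360,310,"t14c.png",g=.6)
p,L=tcp([.5625,.030,.077],35,back=.08);goal(p,L)
```

```text
w14.png scale 1.25
t14c.png scale 3.3333333333333335
shift [-0.274 -0.492  0.178] turn [ 0.001 -0.139 -0.002] rows>= 3.5435858979873665 3.49291428342816
```

View pics/w14.png

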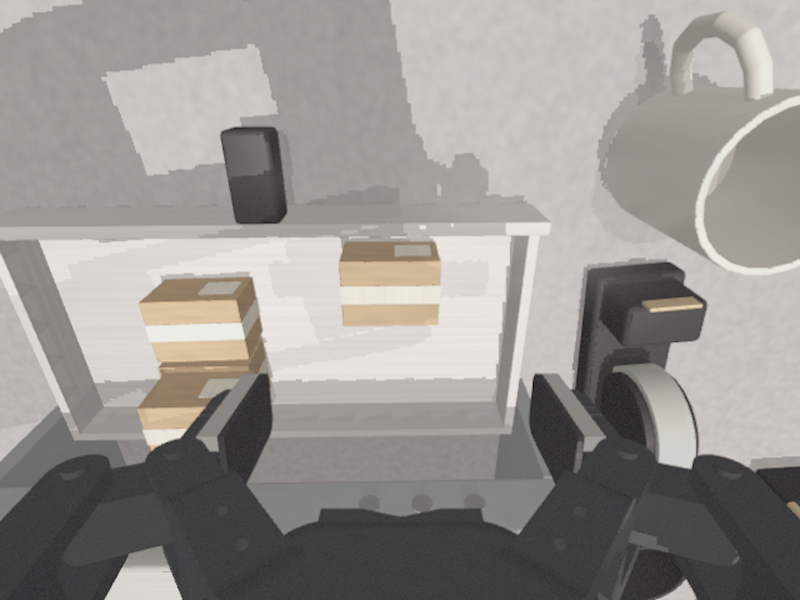

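View pics/t14c.png

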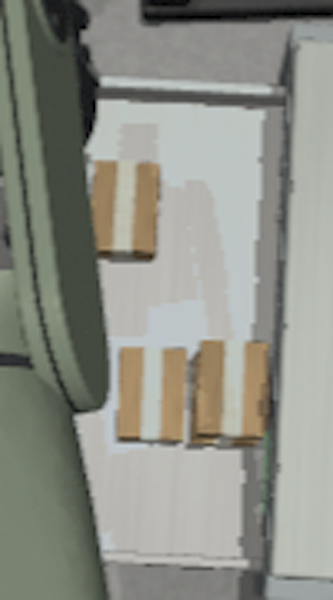

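{"method": "arm_command", "body": {"series": [-0.1,-0.16,0,0,-0.04,0,100,-0.2,-0.32,0.05,0,-0.08,0,100,-0.274,-0.47,0.15,0,-0.12,0,100,-0.274,-0.495,0.178,0,-0.139,-0.002,100,-0.274,-0.495,0.178,0,-0.139,-0.002,100,-0.274,-0.495,0.178,0,-0.139,-0.002,100]}}

```text
clock: 12.53
tcp_pos: [0.5573, 0.0449, 0.0935]
tool_rot: [0.203, 0.695, 0.652, -0.224]
contact_force: [1.0, 0.3, 0.8]
gripper_width: 0.998
```

Run:
```python
from h import *
w=get_image("wrist");crop(w["frame"],0,0,640,480,"w15.png",g=.6)
p,L=tcp([.5625,.030,.077],35);goal(p,L)
```

```text
w15.png scale 1.25
shift [-0.005  0.014  0.307] turn [-0.001  0.001  0.001] rows>= 1.8454161631267478 0.04084910318248962
```

View pics/w15.png

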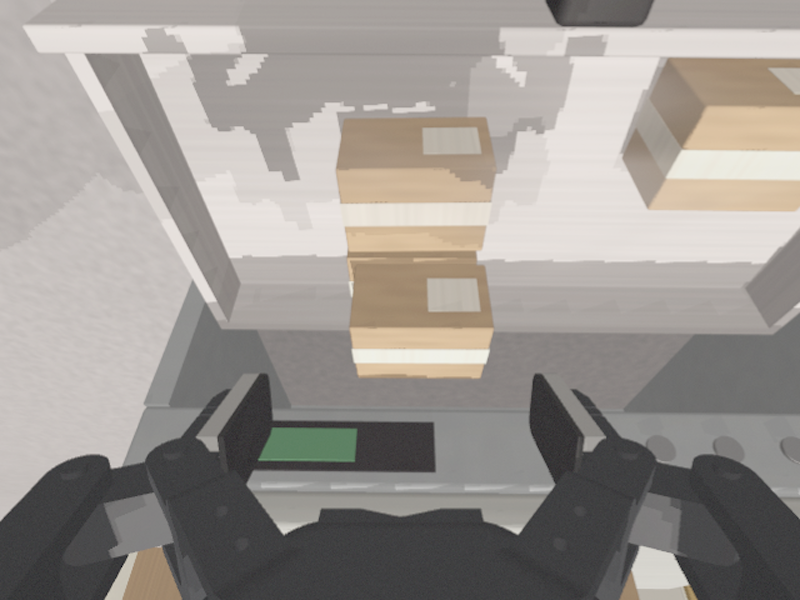

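Run:
```python
from h import *
w=get_image("wrist");s=status.read_state()
print(s["tcp_pos"],s["joint_positions"])
P=plane(w,[(np.array(p)/1.25) for p in [(352,328),(493,328),(485,377),(357,377)]],.084);print(P.round(4),P.mean(0))
M=Rt().as_matrix()
print(proj(w,[s["tcp_pos"]+M@[0,0,k] for k in(0,-.05)])*1.25, M.round(3))
```

```text
[0.56221389 0.04497103 0.09741507] [ 0.25441317  0.49011429  1.54946416 -0.58986661  1.36267588  0.52584403]
[[5.396e-01 4.720e-02 8.400e-02]
 [5.985e-01 4.360e-02 8.400e-02]
 [5.988e-01 2.000e-04 8.400e-02]
 [5.354e-01 4.000e-03 8.400e-02]] [0.56807339 0.02377586 0.084     ]
[[406.33448077 356.91934864]
 [408.23689629 428.42861118]] [[ 0.056  0.998 -0.04 ]
 [ 0.817 -0.069 -0.573]
 [-0.574 -0.001 -0.819]]
```

Run:
```python
from h import *
w=get_image("wrist");s=status.read_state();crop(w["frame"],240,180,440,330,"w16.png",g=.6)
print(s["tcp_pos"])
p,L=tcp([.5645,.030,.077],35);goal(p,L)
```

```text
w16.png scale 4.0
[0.56323887 0.04502194 0.0984351 ]
shift [0.    0.009 0.316] turn [ 0.  0. -0.] rows>= 1.8993075365841927 0.012361217071357292
```

View pics/w16.png

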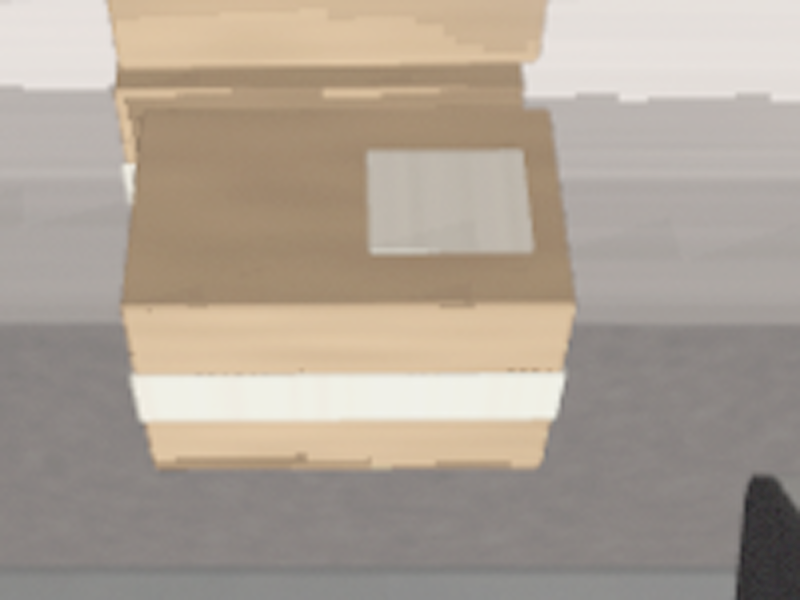

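{"method": "arm_command", "body": {"series": [0,0.009,0.12,0,0,0,100,0,0.009,0.22,0,0,0,100,0,0.009,0.29,0,0,0,100,0,0.009,0.313,0,0,0,100,0,0.009,0.313,0,0,0,100,0,0.009,0.313,0,0,0,100]}}

```text
clock: 13.18
tcp_pos: [0.5625, 0.0002, 0.0351]
tool_rot: [0.206, 0.698, 0.65, -0.219]
contact_force: [-0.6, 0.8, -0.1]
gripper_width: 1.0
```

Run:
```python
from h import *
w=get_image("wrist");crop(w["frame"],0,0,640,480,"w17.png",g=.6)
s=status.read_state();print(s["tcp_pos"],s["contact_force"])
```

```text
w17.png scale 1.25
[0.56283854 0.00064773 0.03557472] [ 0.8244822  -0.15653732 -0.68409314]
```

View pics/w17.png

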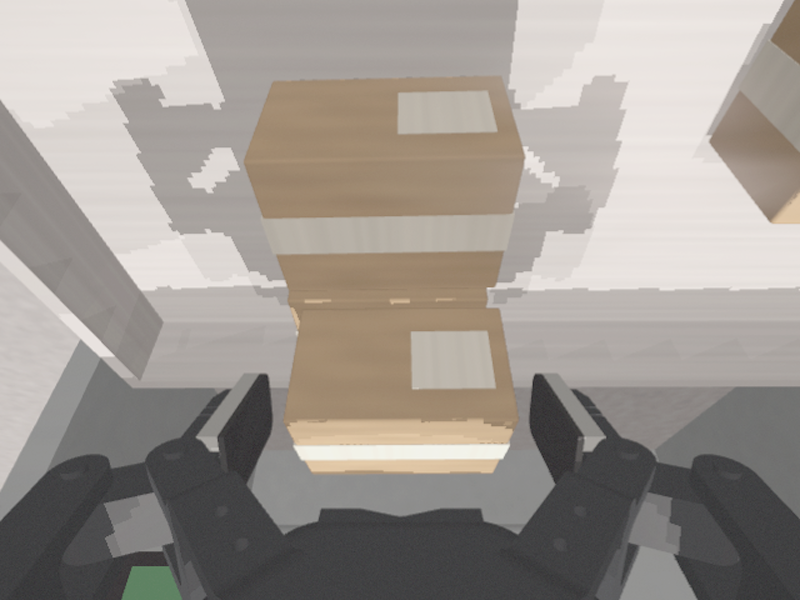

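{"method": "arm_command", "body": {"series": [0,0,0,0,0,0,0,0,0,0,0,0,0,0,0,0,0,0,0,0,0,0,0,0,0,0,0,0,0,0,0,0,0,0,0,0,0,-0.03,0,0,0,0,0,0,-0.1,0,0,0,0,0,0,-0.2,0,0,0,0,0,0,-0.26,0,0,0,0,0,0,-0.26,0,0,0,0,0,0,-0.26,0,0,0,0]}}

```text
clock: 14.15
tcp_pos: [0.5638, 0.0382, 0.0876]
tool_rot: [0.206, 0.697, 0.651, -0.219]
contact_force: [-0.2, -0.0, -2.0]
gripper_width: 0.696
```

Run:
```python
from h import *
w=get_image("wrist");crop(w["frame"],0,0,640,480,"w18.png",g=.6)
s=status.read_state();print(s["tcp_pos"])
off=np.array([.5628,.0006,.0356])-np.array([.5640,.0255,.066])
L=leanR(35)
for x,z in((.025,.085),(.034,.055),(.034,.031)):
    p=loc(x,.0775,z)+off;print(p);goal(p,L)
```

```text
w18.png scale 1.25
[0.56274841 0.03753738 0.0865846 ]
[0.68689375 0.00462073 0.0546    ]
shift [-0.007  0.505  0.16 ] turn [-0.  0.  0.] rows>= 3.1765872609657215 0.01355210313307083
[ 0.68627378 -0.00435789  0.0246    ]
shift [0.033 0.505 0.279] turn [-0.  0.  0.] rows>= 3.4659708240426506 0.01355210313307083
[ 6.86273781e-01 -4.35789241e-03  6.00000000e-04]
shift [0.088 0.505 0.357] turn [-0.  0.  0.] rows>= 3.7494639535542094 0.01355210313307083
```

View pics/w18.png

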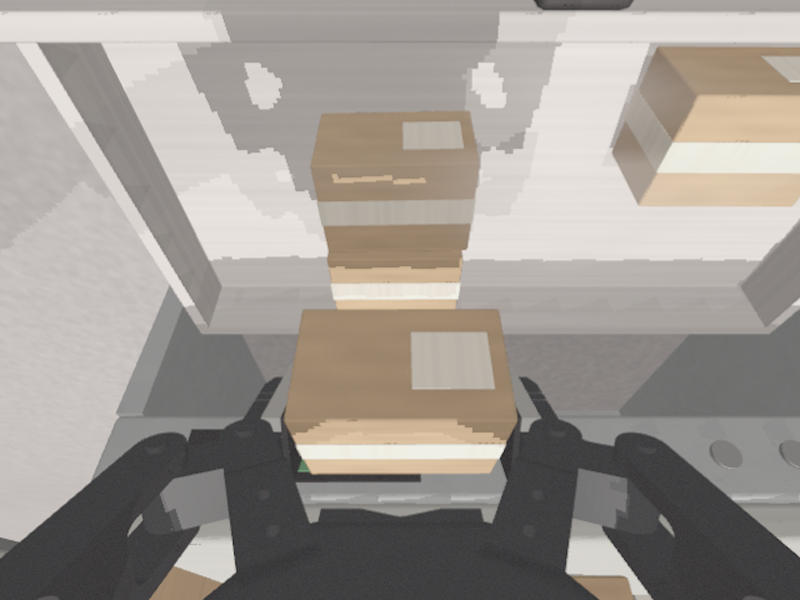

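{"method": "arm_command", "body": {"series": [0,0.1,0,0,0,0,0,0,0.26,0,0,0,0,0,0,0.42,0,0,0,0,0,-0.005,0.505,0.08,0,0,0,0,-0.007,0.505,0.16,0,0,0,0,0.01,0.505,0.22,0,0,0,0,0.033,0.505,0.28,0,0,0,0,0.06,0.505,0.318,0,0,0,0,0.075,0.505,0.34,0,0,0,0,0.083,0.505,0.351,0,0,0,0,0.083,0.505,0.351,0,0,0,0]}}

```text
clock: 15.12
tcp_pos: [0.6863, -0.0038, 0.0025]
tool_rot: [0.205, 0.697, 0.651, -0.221]
contact_force: [-0.7, 0.6, -0.9]
gripper_width: 0.7
```

Run:
```python
from h import *
w=get_image("wrist");crop(w["frame"],0,0,640,480,"w19.png",g=.6)
s=status.read_state();print(s["tcp_pos"],s["contact_force"])
```

```text
w19.png scale 1.25
[ 0.68707926 -0.00374338  0.00365936] [-0.56458218 -0.56446923 -1.1400545 ]
```

View pics/w19.png

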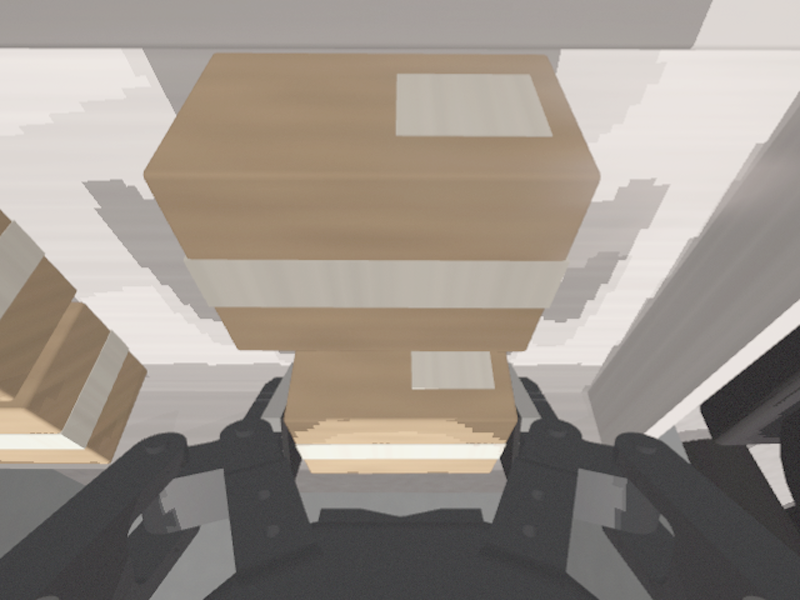

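{"method": "arm_command", "body": {"series": [0.004,0,0.005,0,0,0,0,0.008,0,0.011,0,0,0,0,0.008,0,0.011,0,0,0,0]}}

```text
clock: 15.42
tcp_pos: [0.6876, -0.004, 0.0008]
tool_rot: [0.206, 0.697, 0.651, -0.22]
contact_force: [-0.3, 0.3, -0.9]
gripper_width: 0.696
```

{"method": "arm_command", "body": {"series": [0.004,0,0.005,0,0,0,0,0.008,0,0.011,0,0,0,0,0.008,0,0.011,0,0,0,0]}}

```text
clock: 15.67
tcp_pos: [0.6878, -0.0043, -0.0003]
tool_rot: [0.206, 0.697, 0.65, -0.22]
contact_force: [-4.8, 1.5, 8.9]
gripper_width: 0.698
```

Contact at 9 N. Release and retreat along -z.

{"method": "arm_command", "body": {"series": [0,0,0,0,0,0,100,0,0,0,0,0,0,100,0,0,0,0,0,0,100,0,0,0,0,0,0,100,0,0,-0.06,0,0,0,100,0,0,-0.18,0,0,0,100,0,0,-0.34,0,0,0,100,0,0,-0.5,0,0,0,100,0,0,-0.6,0,0,0,100,0,0,-0.6,0,0,0,100]}}

```text
clock: 16.5
tcp_pos: [0.6977, 0.0865, 0.128]
tool_rot: [0.209, 0.698, 0.651, -0.214]
contact_force: [1.3, -0.4, 0.7]
gripper_width: 1.0
```

Run:
```python
from h import *
t=get_image("top");crop(t["frame"],250,130,360,310,"t20c.png",g=.6)
w=get_image("wrist");crop(w["frame"],0,0,640,480,"w20.png",g=.6)
G=loc(-.013,-.05,.034);print(G)
p,L=tcp(G,10,back=.09);goal(p,L)
```

```text
t20c.png scale 3.3333333333333335
w20.png scale 1.25
[0.56351429 0.07621341 0.034     ]
shift [ 0.086 -0.52   0.187] turn [0.001 0.139 0.   ] rows>= 3.3574296870265496 3.4872104692816355
```

View pics/t20c.png

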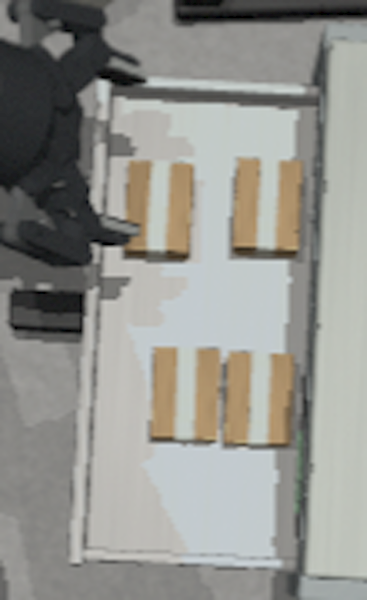

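View pics/w20.png

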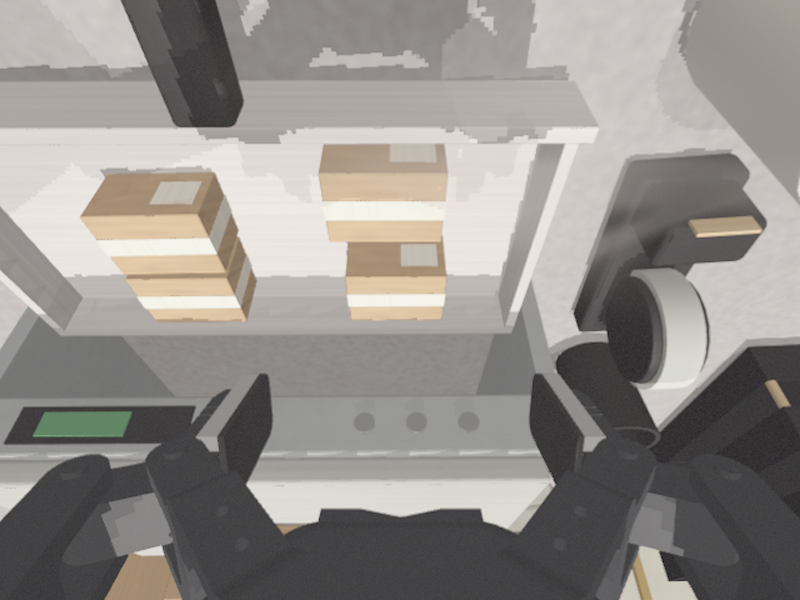

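Run:
```python
from h import *
t=get_image("top");T=lambda p:np.array(p)/3.33333+[250,130]
for nm,q in dict(A=[(129,159),(193,161),(189,254),(124,252)],B=[(236,158),(301,160),(298,250),(233,248)],C=[(153,347),(219,348),(216,441),(150,438)],D=[(228,350),(292,353),(289,444),(224,442)]).items():
    c=plane(t,[T(p) for p in q],.048).mean(0);print(nm,c.round(4),((c-MID)@-N).round(4),((c-MID)@U).round(4))
G=np.array([.564,.0765,.034])
p,L=tcp(G,10,back=.09);goal(p,L)
```

```text
A [0.6882 0.0925 0.048 ] -0.0378 0.0733
B [0.6889 0.0208 0.048 ] 0.0336 0.0789
C [0.5639 0.0773 0.048 ] -0.0141 -0.0497
D [0.5607 0.0291 0.048 ] 0.0342 -0.0496
shift [ 0.087 -0.512  0.178] turn [-0.     0.139  0.   ] rows>= 3.294400284783443 3.497269014052783
```

{"method": "arm_command", "body": {"series": [0,-0.16,-0.03,0,0.04,0,100,0.04,-0.32,0,0,0.08,0,100,0.08,-0.48,0.1,0,0.12,0,100,0.087,-0.512,0.165,0,0.139,0,100,0.087,-0.512,0.165,0,0.139,0,100,0.087,-0.512,0.165,0,0.139,0,100,0.087,-0.512,0.165,0,0.139,0,100]}}

```text
clock: 17.23
tcp_pos: [0.5649, 0.0837, 0.0725]
tool_rot: [0.059, 0.729, 0.679, -0.065]
contact_force: [0.0, 1.5, -0.1]
gripper_width: 1.004
```

Run:
```python
from h import *
w=get_image("wrist");w=get_image("wrist");crop(w["frame"],0,0,640,480,"w21.png",g=.6)
s=status.read_state();print(s["tcp_pos"])
p,L=tcp([.564,.0785,.037],10);goal(p,L)
```

```text
w21.png scale 1.25
[0.56669669 0.08481133 0.07384099]
shift [ 0.    -0.01   0.362] turn [ 0.001  0.    -0.   ] rows>= 2.1704406957665223 0.014088680901879008
```

View pics/w21.png

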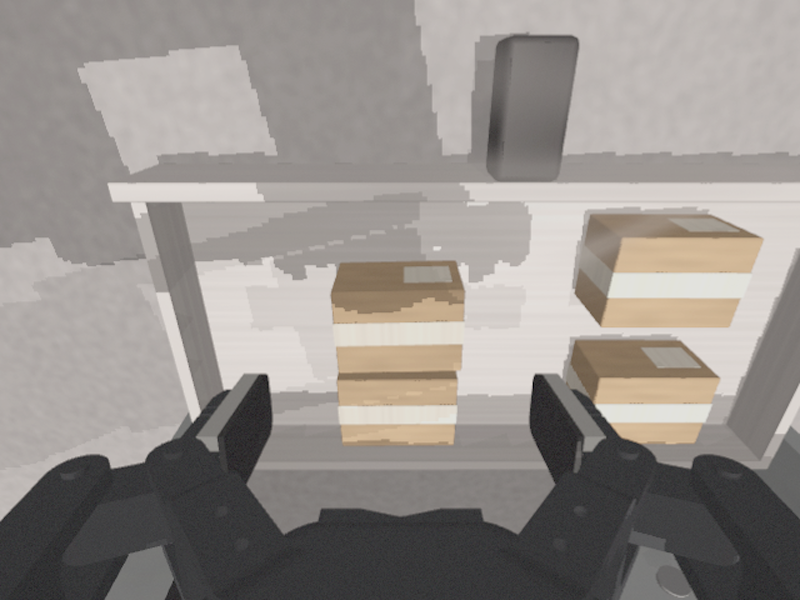

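{"method": "arm_command", "body": {"series": [0,-0.004,0.12,0,0,0,100,0,-0.004,0.24,0,0,0,100,0,-0.004,0.32,0,0,0,100,0,-0.004,0.36,0,0,0,100,0,-0.004,0.36,0,0,0,100,0,-0.004,0.36,0,0,0,0,0,-0.004,0.36,0,0,0,0,0,-0.004,0.36,0,0,0,0,0,-0.004,0.36,0,0,0,0,0,-0.004,0.36,0,0,0,0]}}

```text
clock: 18.17
tcp_pos: [0.5652, 0.0695, -0.0132]
tool_rot: [0.061, 0.728, 0.68, -0.062]
contact_force: [1.0, 1.3, 6.1]
gripper_width: 0.695
```

Run:
```python
from h import *
w=get_image("wrist");crop(w["frame"],0,0,640,480,"w22.png",g=.6)
s=status.read_state();print(s["tcp_pos"],s["contact_force"],s["gripper_width"])
p=s["tcp_pos"];d=loc(-.0385,-.0725,0)-np.array([.5639,.0773,0]);d[2]=0;print(d)
goal(p+d*0+[0,0,.025],Rt());goal(p+d+[0,0,.025],Rt());goal(p+d,Rt())
```

```text
w22.png scale 1.25
[ 0.56524389  0.06949422 -0.01317805] [0.2415456  2.14161916 6.06703034] 0.6906931094639545
[-0.02107567  0.02590277  0.        ]
shift [-0.017  0.    -0.098] turn [0. 0. 0.] rows>= 0.6000000000000001 0.0
shift [ 0.079 -0.091 -0.116] turn [0. 0. 0.] rows>= 1.0011589617541286 0.0
shift [ 0.096 -0.091 -0.017] turn [0. 0. 0.] rows>= 0.8014482308300424 0.0
```

View pics/w22.png

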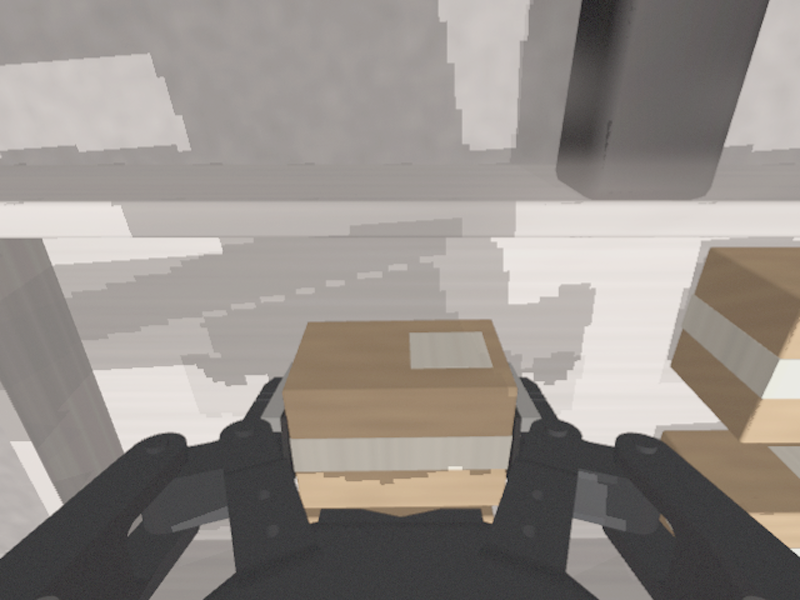

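{"method": "arm_command", "body": {"series": [-0.008,0,-0.05,0,0,0,0,-0.017,0,-0.098,0,0,0,0,0.01,-0.03,-0.102,0,0,0,0,0.05,-0.06,-0.11,0,0,0,0,0.079,-0.091,-0.116,0,0,0,0,0.079,-0.091,-0.116,0,0,0,0,0.085,-0.091,-0.08,0,0,0,0,0.092,-0.091,-0.045,0,0,0,0,0.096,-0.091,-0.024,0,0,0,0,0.096,-0.091,-0.02,0,0,0,0,0.096,-0.091,-0.02,0,0,0,0]}}

```text
clock: 19.13
tcp_pos: [0.541, 0.095, -0.0133]
tool_rot: [0.059, 0.728, 0.68, -0.065]
contact_force: [-9.0, 2.1, 16.7]
gripper_width: 0.696
```

{"method": "arm_command", "body": {"series": [0,0,-0.01,0,0,0,0,0,0,-0.01,0,0,0,100,0,0,-0.01,0,0,0,100,0,0,-0.01,0,0,0,100,0,0,-0.08,0,0,0,100,0,0,-0.2,0,0,0,100,0,0,-0.36,0,0,0,100,0,0,-0.5,0,0,0,100,0,0,-0.6,0,0,0,100,0,0,-0.6,0,0,0,100]}}

```text
clock: 19.97
tcp_pos: [0.5489, 0.1224, 0.1398]
tool_rot: [0.063, 0.728, 0.68, -0.059]
contact_force: [1.1, 0.4, 0.6]
gripper_width: 1.0
```

Run:
```python
from h import *
t=get_image("top");crop(t["frame"],250,130,360,310,"t23c.png",g=.6)
w=get_image("wrist");crop(w["frame"],0,0,640,480,"w23.png",g=.6)
```

```text
t23c.png scale 3.3333333333333335
w23.png scale 1.25
```

View pics/t23c.png

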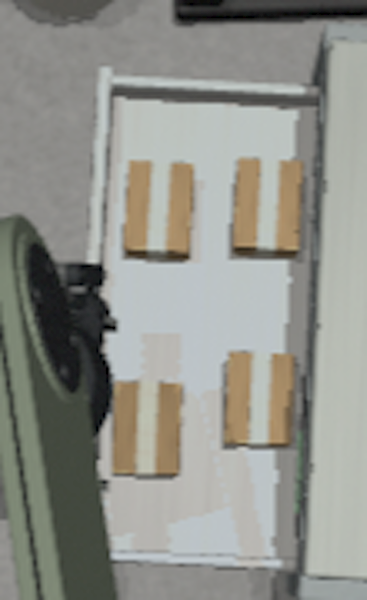

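View pics/w23.png

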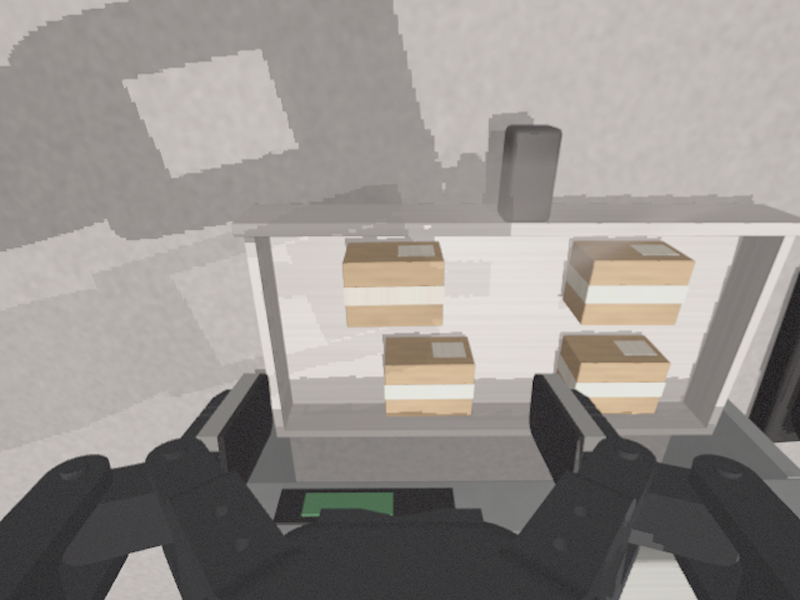

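Run:
```python
from h import *
now=get_image("top")["frame"];cv2.imwrite("pics/t24.png",now)
for n in("t6","t7","t8","t24"):
    f=cv2.imread(f"pics/{n}.png").astype(float).mean(2)
    o=[]
    for y0 in (158,166,176,186):
        p=f[y0:y0+8,268:295].mean(0);o.append(p.round(0).astype(int)[4:20])
    print(n);[print(a) for a in o[:3]]
```

```text
t6
[101 100 100 100  99  98 119 152 166 156 105  90 123 127 137 141]
[100  99  99  97  97  89 133 166 166 120  67 115 140 142 154 164]
[ 98  99  99  99  99 123 154 165 147  93 104 141 144 156 166 166]
t7
[104 104 103 103 102 101 104 143 171 167 115  84 122 130 141 145]
[103 102 102 101 100  95 136 169 171 133  77 113 144 145 157 168]
[102 103 103 102 102 110 148 170 163 110 100 142 149 161 170 171]
t8
[104 103 103 103 102 101 104 143 171 167 115  83 122 130 141 145]
[103 103 102 101 100  95 136 169 171 133  77 114 144 145 158 169]
[102 103 103 101 102 110 147 170 163 110 100 142 148 160 170 171]
t24
[ 96  96  95  95  94  93  88 128 159 160 114  65 103 121 131 135]
[ 95  95  94  93  93  92 111 144 159 148  99  94 130 135 147 157]
[ 94  95  95  94  94  81 124 158 159 111  72 119 138 145 155 153]
```

{"method": "arm_command", "body": {"series": [0,0,-0.2,0,0,0,100,0,-0.1,-0.4,0,0,0,100,0,-0.3,-0.5,0,0,0,100,0,-0.45,-0.5,0,0,0,100,0,-0.5,-0.5,0,0,0,100,0,-0.5,-0.5,0,0,0,100,0,-0.5,-0.5,0,0,0,100]}}

```text
clock: 20.7
tcp_pos: [0.4186, 0.1512, 0.2547]
tool_rot: [0.059, 0.728, 0.68, -0.065]
contact_force: [-0.0, -0.3, 0.1]
gripper_width: 1.001
```

Run:
```python
from h import *
t=get_image("top");cv2.imwrite("pics/t25.png",t["frame"])
s=get_image("scene");cv2.imwrite("pics/s25.png",s["frame"])
print(status.read_state()["dq"].round(3))
```

```text
[-0.009  0.02  -0.021  0.001  0.005  0.   ]
```

View pics/t25.png

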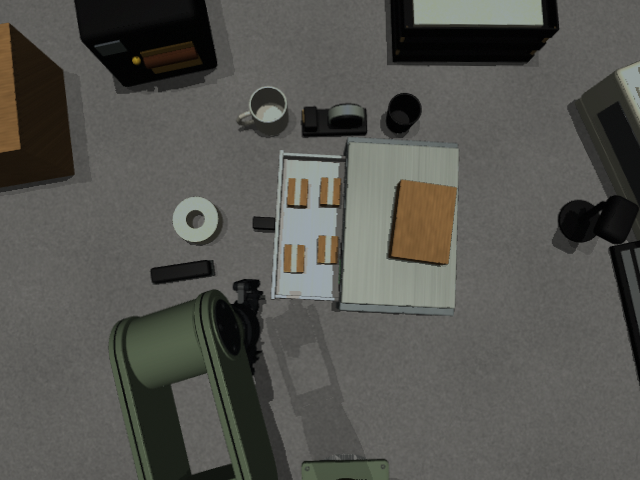

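View pics/s25.png

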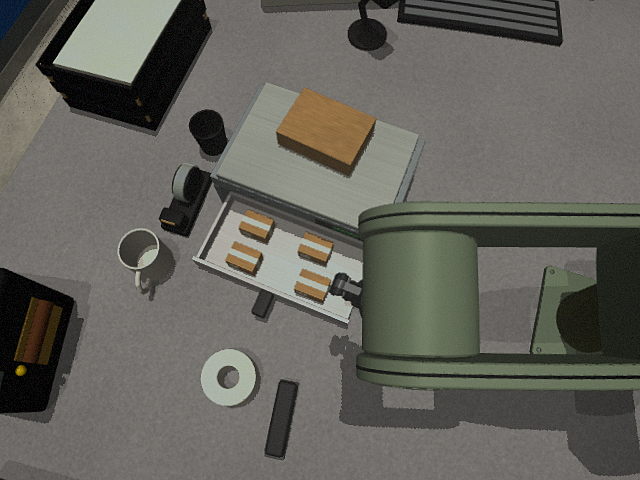

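Run:
```python
from h import *
t=get_image("top");a=cv2.imread("pics/top0.png");b=t["frame"]
for f,x0,r in((a,312,(223,231)),(b,245,(219,227))): print(f[r[0]:r[1],x0:x0+16].astype(float).mean((0,2)).round(0))
crop(b,240,205,300,245,"p1.png",g=.5)
for n,(x0,x1,y0,y1) in dict(roll=(160,235,185,255),stap=(140,225,255,290),parcel=(385,462,175,270)).items():
    print(n,np.abs(a[y0:y1,x0:x1].astype(int)-b[y0:y1,x0:x1]).mean())
for px in ([319.7,227],[320.7,227]): print(plane(t,[px],.05))
```

```text
[89. 89. 89. 90. 89. 89. 78. 61. 36. 22. 29. 32. 32. 32. 32. 33.]
[95. 95. 96. 97. 97. 97. 98. 67. 26. 32. 32. 31. 32. 32. 32. 32.]
p1.png scale 13.333333333333334
roll 5.095238095238095
stap 3.8226330532212884
parcel 4.747413989519253
[[0.60933246 0.04523657 0.05      ]]
[[0.60929873 0.04305001 0.05      ]]
```

View pics/p1.png

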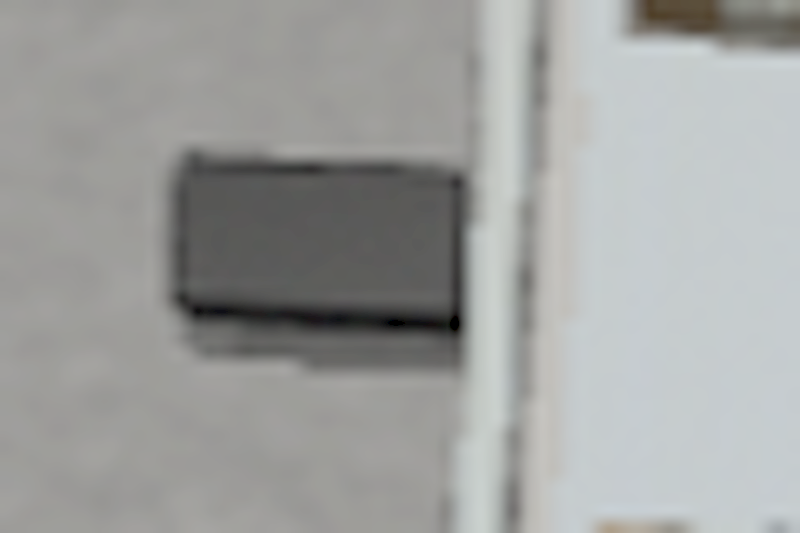

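```bash
python3 -c "
from plant import sign_off,status
print(status.read_state()['clock'],sign_off())"
```

```text
the job is handed in; nothing more can be done
20.85 None
```

I pulled the tray out to its stop, spread the four cartons one per quarter, and handed the job in at about 20.9 s. No verdict was reported.

**Tray:** I pulled with the gripper leaning back 35°. At the stop the pull rose to about 39 N and the tray gave no further. In the last top view the front panel sits about 1 mm in from that stopped position, against the 7 mm allowed. I did not measure the joint value directly. From images plus the measured travel it is about 0.160 to 0.165 m, so the image estimate alone does not clearly prove the 0.16 m mark.

**Cartons:** All four lie flat on the tray floor. I moved three; the lower rear one stayed where it was, already in its own quarter.

| Quarter (tray x, y from centre) | Position (mm) | How known |
|---|---|---|
| −x, +y | −38, +73 | measured in the top view |
| +x, +y | +34, +79 | measured in the top view |
| +x, −y | +34, −50 | measured in the top view |
| −x, −y | about −38, −72 | placing target, confirmed by eye |

The closest pair is about 75 mm between centres, and the smallest gap is about 27 mm.

**Other objects:** The roll of labels, stapler and parcel are at the same pixels as at the start. At the end the arm was clear of everything.

**What disagreed:**
- The fingertips sat about 33 mm further back along the tool than described. The first grasp closed on top of the pull instead of around it. I corrected the offset and the later grasps worked.
- The arm's readings also drifted up to about 5 mm while it settled after a move.
- Two of the placings pressed on the floor with 17 to 22 N before I released them.

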